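# Unlock and open the sloping charging cabinet

### The job

With the red-handled key from the wooden stand, unlock the sloping charging cabinet: push the key fully home in its lock, whose slot sits a little off its nominal place and has to be felt for, and turn it a quarter turn clockwise to its stop. Leave the key in the lock, swing the panel (it has a black handle) open by 75 to 90 degrees and let go. Leave the other things on the bench where they are.

Things in the scene. Friction and masses are not known exactly. Their poses are not given: they have to be found in the camera images.
- key_bow (a point): Centre of the key's red handle, a flat plate 50 mm wide (key x) x 14 thick (key y) x 34 tall (key z), 97 mm from the blade's tip and 17 mm below the key's top. Key z points from blade to handle: up in the stand. The key is steel, 114 mm long, about 120 g; under the handle a shaft of 14 mm diameter. It looks and works the same after a half turn about z.
- key_tip (a point): Centre of the end face of the key's blade, 97 mm along -z from key_bow; same axes. The blade is flat: 22 mm wide (key x) x 8 mm thick (key y) x 30 mm long. The lock's slot is 25 x 10.5 mm, 22 mm deep, square-edged: the blade goes in square to the panel until it meets the bottom, the red handle's centre then 75 mm above the slot's mouth.
- stand: Fixed wooden block 70 x 60 x 34 mm, origin under its centre. A slot in its top (long way along x) holds the key upright and loose, blade 22 mm deep, handle centre 109 mm above the bench. Pull straight up. It may stand left or right of the cabinet.
- lock (a point): Nominal centre of the lock, level with the slot's mouth, 6 mm off the panel; axes fixed to the panel: z out of it (28 deg from vertical, leaning away from the robot, when shut), x up the slope. The round brass-rimmed barrel (58 mm across) is mounted with slack: the slot's true centre lies up to 4 mm from here along y, either way, different each time and not reported, so feel or look for it.
- latch (a joint): Turn of the lock barrel, rad: 0 to 0.1 at the start (locked); grows clockwise seen from outside; firm stop at 1.6 (unlocked). At 0 the slot's long side runs up the slope. Friction 0.15 N m, stays where left. The blade has 0.1 to 0.2 rad of play in the slot, so the key turns further than the barrel. A cam behind the panel keeps it shut until about 1.1.
- panel (a joint): Opening angle of the panel, rad: 0 shut, flush in the sloping front; grows as its lower edge swings up about the hinge along its upper edge; stop at 1.75. The stiff hinge (0.65 N m friction) holds the 0.5 kg panel wherever it is left; lifting takes about 7 N at the handle.
- handle (a point): Middle of the bar of the black handle: round bar, 14 mm diameter, 90 mm long along y, axis 40 mm off the panel's face, 145 mm from the hinge axis along the panel, 25 mm from its lower edge. Axes turn with the panel: x up the panel to the hinge, z out of it. The round bar can turn between the fingers. Open fingers only about 40 mm here. The lock is 120 mm away along -y.
- hinge (a point): Middle of the panel's hinge axis, on the cabinet, its upper edge near the robot. Axes of the cabinet: z up, x to its back (towards the robot), y along the hinge axis.
- console: Fixed grey charging cabinet whose sloping front faces away from the robot: 212 mm deep (x from -120 to +92 mm), 280 mm wide (y), origin on its underside, x to its back, towards the robot. Front wall 50 mm high, then a 28 degree slope with the 170 x 250 mm light panel in it, then a flat top 145 mm high over the rear 40 mm.
- bodypack: Bystander: black transmitter pack 90 x 62 x 22 mm, lying beyond the front of the cabinet; origin under its centre.
- mic: Bystander: black hand microphone 195 mm long lying along x in a clear tray (250 x 75 x 22 mm); origin under it, 5 mm tail-side of the middle. On the side of the cabinet away from the key.
- tape: Bystander: roll of black tape lying flat, 100 mm diameter, 45 mm tall; origin under its centre.
- pen_cup: Bystander: clear cup, 72 mm diameter, 95 mm tall; origin under its centre.
Things that resemble listed ones, but are neither listed nor needed, are in the scene too. There is more than one size of the part that bears key_bow; the job needs the smallest.

How it is judged:
On the way, in this order (a step that is already met when the one before it is completed fails the run):
1. the key's blade is home in the lock slot while the latch is still locked (z of key_tip in the frame of lock below -0.016 m and distance between key_tip and lock below 0.028 m and value of joint latch below 0.6 rad and value of joint panel below 0.1 rad), for 0.1 s.
2. the latch has been turned a quarter turn by the key, the panel still shut (value of joint latch above 1.4 rad and distance between key_tip and lock below 0.028 m and z of key_tip in the frame of lock below -0.014 m and value of joint panel below 0.15 rad), for 0.1 s.
At the end, for the whole second after the job is handed in: The panel stands still, open by 1.22 to 1.68 rad (70 to 96 degrees); the latch is turned beyond 1.35 rad; the key is still in the lock, its blade at least 11 mm deep in the slot (value of joint panel between 1.22 and 1.68 rad and velocity of joint panel between -0.05 and 0.05 rad/s and value of joint latch above 1.35 rad and z of key_tip in the frame of lock below -0.011 m and distance between key_tip and lock below 0.028 m); the robot touches nothing.
It fails at once if the transmitter pack is moved by more than 30 mm (distance of bodypack from where it was at the start of the episode above 0.03 m).
It fails at once if the microphone is moved by more than 30 mm (distance of mic from where it was at the start of the episode above 0.03 m).
It fails at once if the tape roll is moved by more than 30 mm (distance of tape from where it was at the start of the episode above 0.03 m).
It fails at once if the pen cup is moved by more than 30 mm (distance of pen_cup from where it was at the start of the episode above 0.03 m).
It also fails if it takes over 69 s, if anything falls off the work surface, if the arm or the gripper's body presses on something with over 40 N, if the wrist force passes 120 N, or if a joint passes its speed limit or range.

### The arm

A 6-joint arm with a two-finger parallel gripper is mounted at the origin on the work surface. World frame = base frame: x ahead of the robot, y to its left, z up, the work surface at z = 0. Lengths are in m, angles in rad, forces in N, time in s.
With the tool pointing down it reaches from about 0.25 to 0.725 m from the base axis. Payload 4 kg.
Tool frame: the origin (TCP) lies at the very end of the fingers, on their centre line; the grasp point (between the pads) lies 19 mm behind it; z points along the fingers, y is the line along which they close (so a half turn about z gives the same grasp; the last joint's range is limited). The gripper opens to 85 mm and grips with 20 to 120 N. Pads are 22 mm wide; open, the fingers measure 114 mm over their backs; the gripper's body (76 mm by 85 mm) begins 54 mm behind the grasp point. The pads swing forward as they close: fully open they stand 13 mm farther back than shut.
Start: joints at [1.274, 0.241, 0.005, 1.335, 0, 1.571], TCP at [0.146, 0.478, 0.231] pointing down, gripper open.
Joint ranges: [-2.72, 2.72], [-1.05, 1.87], [-1.09, 1.28], [-1.99, 2.15], [-1.42, 1.44], [-3.14, 3.14]. Speed limits (rad/s): [2.79, 2.79, 3.14, 3.14, 3.14, 3.14].

### API

Orientations are given as a unit quaternion [x, y, z, w].
In Python, from workcell import bot, vision, workorder, boxes_of gives the robot as it stands.
- The arm moves only by the tool send_rows, never from a script. Its argument "motion" is text: rows parted by semicolons, each of 5 numbers parted by spaces: the closure, from -1 (fully open) to 1 (shut), so that 0 is half open, then the shift along the tool's x, y, z in cm, then the turn about the tool's z in rad. In form: claw x y z twist; .... A call has 1 to 5 rows; each row is the pose to reach, as a shift and turn from the pose commanded when the call began, along the tool's axes at that moment; what a row does not reach only later rows make up. A row lasts 1/10 s, in which the tool goes at most 50 mm and 8.59 degrees, less where a joint would pass 70% of its speed; a pose out of reach is approached as far as the arm can. A call with a gripper value outside its range is refused whole. The fingers move at their own pace and stop on an object; the grip force is fixed at half the most. Time passes only in rows, so rows that repeat a pose let the fingers close. It gives the time, the measured TCP pose, the force, the opening and the grip force at its end, in the units of the state.
- bot.get_obs(): the state, without advancing time (a new reading comes with each control period).
- vision.camera(name): name is "side" or "top" or "wrist"; returns the picture (400x640x3 uint8, red, green, blue); there is no depth.
- vision.camera_model(name): a dict with "fov_y" (degrees; the focal length in pixels is half the picture's height over the tangent of half this angle, whatever the lens; pixels are square), "cx", "cy" (the principal point, pixels), "world_from_camera" (4x4, takes a point from camera to world coordinates); the wrist camera has in their place "hand_eye" (4x4, takes a point from camera to tool coordinates, whose origin is the TCP and whose axes are the flange's). Camera axes: x right, y down, z forward; pixel columns grow to the right and rows downward; lengths in m; the calibration is good to about 2 mm. A picture is of the moment at which its call begins: read the wrist's pose just before it. camera_model takes no time and is no camera call.
- workorder.job_done(): hands the job in; it is judged then, once.
Trained networks look in the newest picture that a camera, given by its name, has taken for a name from the list of things; names that differ only in an ending like _2 or _b are one class to them, and where a whole thing is asked for, a point or a joint stands for the part that bears it (a point fixed in the world has none). Each returns a list of dicts, best first, with "conf" (0 to 1); they miss things now and then, are a little off and sometimes report something else, mostly with a low value. They report only what shows in the picture. A call takes as long as a camera call. They do not tell look-alikes from the thing itself.
- boxes_of(camera, target): "rect" ([centre column, centre row, width, height] in pixels, round what is visible of it).
The state is a dict: "clock": time; "joint_pos": joint angles; "joint_vel": joint speeds; "tau": joint torques, N m; "eef_pos": TCP position; "tool_rot": TCP orientation; "ft_force": force on the tool from outside, world axes, zero at the start; "ft_torque": the same for the moment, N m; "grip_width": finger opening in m; "grasp_force": force on a finger pad.
Only numpy, scipy, OpenCV 4.12 (cv2) and the standard library are available. Lean on these libraries where they do the work, as an engineer would, in place of code of your own. Each camera call takes 0.05 s, during which the arm holds its last target. There are 200 camera calls.

## Working session

There is one attempt and no reset: what is moved stays moved. The work goes in short steps, Python scripts to look and compute and a tool call to move; the robot and the scene stay as the last step left them, time stands still between calls to the robot, and variables do not carry over. Pictures are saved under pics/ and viewed, at most 10 in all, crops included, and the job is handed in when it is done.

Besides the shell and the picture viewer there is one more tool, called after ">>>" as a command line: name --argument value ..., lists and objects as JSON in quotes. send_rows: Moves the arm, as the interface text tells. Its arguments: {"type":"object","properties":{"motion":{"type":"string"}},"required":["motion"]}

```bash
ls; mkdir -p pics
python3 - <<'E'
from workcell import bot, vision, workorder, boxes_of
import cv2,numpy as np
o=bot.get_obs();print(o)
for c in ["side","top","wrist"]:
    im=vision.camera(c);cv2.imwrite(f"pics/{c}0.png",im[:,:,::-1]);print(c,vision.camera_model(c))
for c in ["top","side"]:
  for t in ["key_bow","stand","console","handle","lock","panel","bodypack","mic","tape","pen_cup"]:
    print(c,t,[(np.round(d["rect"]).tolist(),round(d["conf"],2)) for d in boxes_of(c,t)][:4])
E
```

```text
pics
{'clock': 0.0, 'joint_pos': array([ 1.27403590e+00,  2.41421795e-01,  3.73504568e-03,  1.33519267e+00,
       -3.31374660e-05,  1.57081162e+00]), 'joint_vel': array([ 0.00070972, -0.00203128,  0.00223753,  0.000343  ,  0.0002035 ,
        0.00125285]), 'tau': array([-2.37254517e-04, -3.72318685e+01,  2.52407134e+01,  1.70592719e-02,
       -7.37150594e-05,  4.35635314e-06]), 'eef_pos': array([0.14603895, 0.47754449, 0.23041268]), 'tool_rot': array([ 1.47843804e-01,  9.89010174e-01, -1.03254988e-03, -1.37583494e-04]), 'ft_force': array([-0.90362052,  0.78440391,  0.78507933]), 'ft_torque': array([-0.038019  ,  0.04520927,  0.01069456]), 'grasp_force': 0.0, 'grip_width': 0.08573422903872464}
side {'fov_y': 55.9017131468005, 'cx': 317.81772934061877, 'cy': 199.4212489054675, 'world_from_camera': array([[-0.95684006, -0.22092026,  0.18881562,  0.37826322],
       [-0.29054917,  0.71337509, -0.63771244,  0.73713649],
       [ 0.00618724, -0.66504903, -0.74677407,  0.98128033],
       [ 0.        ,  0.        ,  0.        ,  1.        ]])}
top {'fov_y': 56.72838997076443, 'cx': 317.70
[... 1335 characters left out ...]
([485.0, 241.0, 37.0, 29.0], 0.79), ([206.0, 196.0, 15.0, 25.0], 0.64)]
side key_bow [([252.0, 311.0, 31.0, 42.0], 0.74), ([252.0, 268.0, 9.0, 45.0], 0.63), ([290.0, 288.0, 21.0, 18.0], 0.61), ([383.0, 140.0, 17.0, 27.0], 0.46)]
side stand [([289.0, 300.0, 25.0, 30.0], 0.82)]
side console [([340.0, 212.0, 77.0, 95.0], 0.56)]
side handle [([339.0, 205.0, 52.0, 76.0], 0.81)]
side lock [([338.0, 203.0, 58.0, 78.0], 0.66)]
side panel [([338.0, 209.0, 59.0, 73.0], 0.79)]
side bodypack [([276.0, 214.0, 21.0, 34.0], 0.87), ([337.0, 207.0, 59.0, 73.0], 0.29)]
side mic [([343.0, 155.0, 44.0, 22.0], 0.55)]
side tape [([312.0, 358.0, 42.0, 43.0], 0.96)]
side pen_cup [([384.0, 140.0, 19.0, 28.0], 0.64)]
```

Run:
```python
import cv2,numpy as np
a=cv2.imread("pics/top0.png")[120:290,130:530];b=cv2.imread("pics/side0.png")[100:390,220:420]
cv2.imwrite("pics/topc.png",cv2.resize(a,None,fx=2,fy=2,interpolation=3))
cv2.imwrite("pics/sidec.png",cv2.resize(b,None,fx=2,fy=2,interpolation=3))
x=cv2.resize(a,None,fx=2,fy=2,interpolation=cv2.INTER_CUBIC)
cv2.imwrite("pics/topc.png",x)
```

```text
(no output)
```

View pics/topc.png

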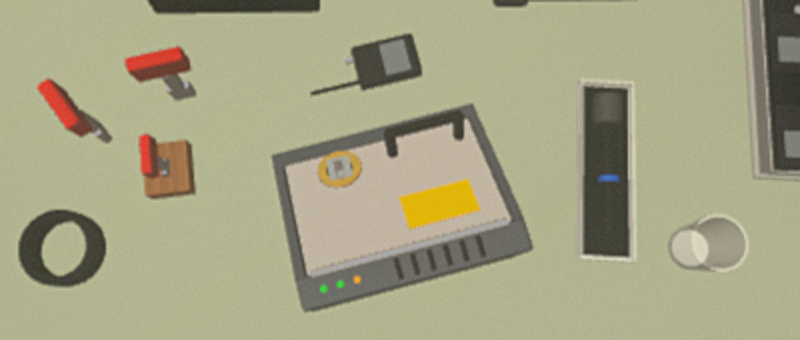

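View pics/sidec.png

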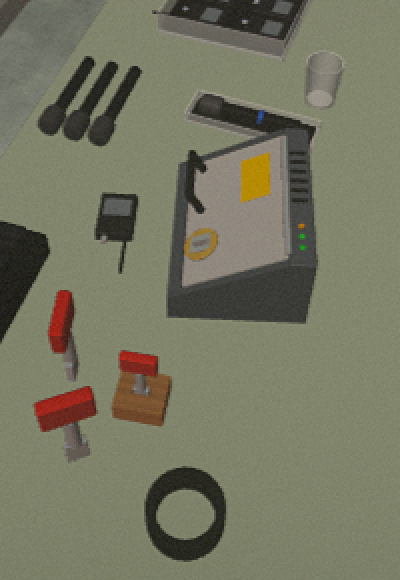

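The top view shows the small key's red handle at about (204,197) in the stand at (214,204). The two bigger keys stand at (160,174) and (210,153). The cabinet is yawed about 12°, with its lock at (300,204) and its handle at (343,186). The side view agrees: lock (321,222), small handle (289,281). Next I'll compute positions.

```bash
cat > h.py <<'E'
from workcell import bot, vision, workorder, boxes_of
import cv2,numpy as np
from scipy.spatial.transform import Rotation as R
from scipy.optimize import least_squares
def cam(name,obs=None):
    m=vision.camera_model(name);f=200/np.tan(np.radians(m["fov_y"]/2))
    if name=="wrist":
        T=np.eye(4);T[:3,:3]=R.from_quat(obs["tool_rot"]).as_matrix();T[:3,3]=obs["eef_pos"];T=T@m["hand_eye"]
    else:T=m["world_from_camera"]
    return f,m["cx"],m["cy"],T
def ray(c,u,v):
    f,cx,cy,T=c;d=T[:3,:3]@np.array([(u-cx)/f,(v-cy)/f,1]);return T[:3,3],d/np.linalg.norm(d)
def atz(c,u,v,z):
    o,d=ray(c,u,v);return o+d*(z-o[2])/d[2]
def proj(c,P):
    f,cx,cy,T=c;q=(np.atleast_2d(P)-T[:3,3])@T[:3,:3];return np.c_[f*q[:,0]/q[:,2]+cx,f*q[:,1]/q[:,2]+cy]
def tri(obs): # list of (cam,u,v)
    A=0;b=0
    for c,u,v in obs:
        o,d=ray(c,u,v);M=np.eye(3)-np.outer(d,d);A=A+M;b=b+M@o
    return np.linalg.solve(A,b)
def state():
    o=bot.get_obs();print("t",round(float(o["clock"]),2),"p",np.round(o["eef_pos"],4),"z",np.round(R.from_quat(o["tool_rot"]).as_matrix()[:,2],3),"y",np.round(R.from_quat(o["tool_rot"]).as_matrix()[:,1],3),"q",np.round(o["joint_pos"],3),"F",np.round(o["ft_force"],1),"w",round(float(o["grip_width"]),4),"g",round(float(o["grasp_force"]),1));return o
E
python3 - <<'E'
from h import *
t=cam("top");s=cam("side")
T=lambda x,y:(x/2+130,y/2+120)
S=lambda x,y:(x/2+220,y/2+100)
p=lambda *a:print(a[0],np.round(a[1],3))
p("lock tri",tri([(t,*T(339,169)),(s,*S(201,244))]))
p("keybow tri",tri([(t,*T(148,155)),(s,*S(139,363))])); p("keybow .109",atz(t,*T(148,156),.118))
p("big1",tri([(t,*T(63,107)),(s,*S(65,409))]));p("big2",tri([(t,*T(157,63)),(s,*S(61,321))]))
p("handle tri ends", tri([(t,*T(389,132)),(s,*S(200,210))]));p("h2",tri([(t,*T(458,116)),(s,*S(193,155))]))
for n,q in dict(rl=(305,310),rr=(532,248)).items(): p(n,atz(t,*T(*q),.145))
for n,q in dict(fl=(273,156),fr=(472,104)).items(): p(n,atz(t,*T(*q),.05))
p("stand",atz(t,*T(169,155),.034))
p("tape",atz(t,*T(62,248),.045));p("cup",atz(t,*T(718,243),.09));p("pack",atz(t,*T(386,62),.02))
E
```

```text
lock tri [0.573 0.05  0.076]
keybow tri [0.588 0.287 0.109]
keybow .109 [0.586 0.284 0.118]
big1 [0.644 0.385 0.136]
big2 [0.699 0.273 0.136]
handle tri ends [ 0.607 -0.015  0.079]
h2 [ 0.633 -0.103  0.104]
rl [0.396 0.088 0.145]
rr [ 0.463 -0.179  0.145]
fl [0.598 0.139 0.05 ]
fr [ 0.665 -0.129  0.05 ]
stand [0.604 0.282 0.034]
tape [0.481 0.413 0.045]
cup [ 0.469 -0.424  0.09 ]
pack [ 0.736 -0.015  0.02 ]
```

>>> send_rows --motion "-1 0 0 0 0"

```text
clock: 1.25
eef_pos: [0.1462, 0.4781, 0.2313]
tool_rot: [0.148, 0.989, -0.0, 0.0]
ft_force: [0.3, -0.2, 0.1]
grip_width: 0.0853
grasp_force: 0.0
```

>>> send_rows --motion "-1 0 -5 0 0;-1 0 -10 0 0;-1 0 -15 0 0;-1 0 -20 0 0;-1 0 -25 0 0"

```text
clock: 1.75
eef_pos: [0.0725, 0.2372, 0.231]
tool_rot: [0.148, 0.989, 0.0, -0.0]
ft_force: [0.3, -0.6, 1.3]
grip_width: 0.0849
grasp_force: 0.0
```

>>> send_rows --motion "-1 0 -5 0 0;-1 0 -10 0 0;-1 0 -10 0 0"

```text
clock: 2.05
eef_pos: [0.0425, 0.139, 0.2311]
tool_rot: [0.148, 0.989, 0.002, 0.0]
ft_force: [1.2, 1.2, 0.3]
grip_width: 0.0851
grasp_force: 0.0
```

```bash
python3 -c "
from h import *
state()"
```

```text
t 2.05 p [0.0425 0.139  0.2311] z [ 0.001  0.003 -1.   ] y [0.292 0.956 0.003] q [ 1.274 -0.522 -0.625  1.465  0.     1.571] F [1.2 1.2 0.3] w 0.0851 g 0.0
```

>>> send_rows --motion "-1 0 -5 0 0;-1 0 -10 0 0;-1 0 -15 0 0;-1 0 -20 0 0"

```text
clock: 2.45
eef_pos: [-0.0151, -0.0492, 0.2313]
tool_rot: [0.148, 0.989, 0.0, 0.0]
ft_force: [-0.2, -0.6, 1.3]
grip_width: 0.085
grasp_force: 0.0
```

```bash
python3 -c "
from h import *
state()"
```

```text
t 2.45 p [-0.0151 -0.0492  0.2313] z [ 0.     0.001 -1.   ] y [0.292 0.956 0.001] q [ 1.274 -1.015 -0.683  1.903  0.     1.571] F [-0.2 -0.6  1.3] w 0.085 g 0.0
```

>>> send_rows --motion "-1 0 0 0 0"

```text
clock: 2.55
eef_pos: [-0.0154, -0.0502, 0.2308]
tool_rot: [0.148, 0.989, 0.005, 0.001]
ft_force: [0.2, 1.2, 0.0]
grip_width: 0.0856
grasp_force: 0.0
```

>>> send_rows --motion "-1 0 -4 0 0;-1 0 -8 0 0;-1 0 -8 0 0"

```text
clock: 2.85
eef_pos: [-0.0265, -0.0865, 0.2512]
tool_rot: [0.148, 0.989, -0.02, -0.003]
ft_force: [0.2, 1.4, -0.6]
grip_width: 0.0856
grasp_force: 0.0
```

```bash
python3 -c "
from h import *
state()"
```

```text
t 2.85 p [-0.0265 -0.0865  0.2512] z [-0.012 -0.039 -0.999] y [ 0.292  0.955 -0.04 ] q [ 1.274 -1.048 -0.623  2.036 -0.     1.571] F [ 0.2  1.4 -0.6] w 0.0856 g 0.0
```

>>> send_rows --motion "-1 0 0 0 0"

```text
clock: 2.95
eef_pos: [-0.0263, -0.0861, 0.2504]
tool_rot: [0.148, 0.989, -0.02, -0.003]
ft_force: [0.4, -0.2, -0.5]
grip_width: 0.0852
grasp_force: 0.0
```

>>> send_rows --motion "-1 0 5 0 0;-1 0 10 0 0;-1 0 15 0 0;-1 0 20 0 0;-1 0 20 0 0"

```text
clock: 3.45
eef_pos: [0.0331, 0.1083, 0.2406]
tool_rot: [0.148, 0.989, -0.023, -0.003]
ft_force: [0.7, -1.2, 1.3]
grip_width: 0.0853
grasp_force: 0.0
```

```bash
python3 -c "
from h import *
state()"
```

```text
t 3.45 p [0.0331 0.1083 0.2406] z [-0.014 -0.045 -0.999] y [ 0.292  0.955 -0.047] q [ 1.274 -0.553 -0.613  1.558  0.     1.571] F [ 0.7 -1.2  1.3] w 0.0853 g 0.0
```

```bash
cat > kin.py <<'E'
import numpy as np
from scipy.optimize import least_squares
D=np.array([[.2414,.0037,1.3352,.49937,.2304],[-.522,-.625,1.465,.14535,.2311],[-1.015,-.683,1.903,-.0515,.2313],[-1.048,-.623,2.036,-.0905,.2512],[-.553,-.613,1.558,.1133,.2406]])
def fk(p,q):
    z0,L1,a,L2,b,L3=p[:6];r0=0
    q2,q3,q4=q.T;A=q2+a;B=q2-q3+b;C=q2-q3+q4
    return np.c_[L1*np.sin(A)+L2*np.cos(B)+L3*np.cos(C),z0+L1*np.cos(A)-L2*np.sin(B)-L3*np.sin(C)]
f=lambda p:(fk(p,D[:,:3])-D[:,3:]).ravel()
def fit():
    best=None
    for s in range(40):
        rng=np.random.default_rng(s);x=rng.uniform([.1,.2,-.6,.2,-.6,.1],[.4,.5,.6,.5,.6,.4])
        r=least_squares(f,x,bounds=([0,.1,-1.6,.1,-1.6,.05],[.6,.7,1.6,.7,1.6,.5]))
        if best is None or r.cost<best.cost:best=r
    return best
if __name__=="__main__":
    b=fit();print(np.round(b.x,4),np.abs(b.fun).max())
E
python3 kin.py
```

```text
[ 2.395e-01  4.929e-01 -1.000e-04  3.915e-01 -2.210e-02  4.040e-01] 0.00015676275150958152
```

>>> send_rows --motion "-1 0 5 0 0;-1 0 10 0 0;-1 0 15 0 0;-1 0 20 0 0;-1 0 25 -2 0"

```text
clock: 3.95
eef_pos: [0.1042, 0.3406, 0.2473]
tool_rot: [0.148, 0.989, -0.023, -0.003]
ft_force: [-0.1, 0.2, 1.4]
grip_width: 0.0857
grasp_force: 0.0
```

>>> send_rows --motion "-1 0 5 0 0;-1 0 10 0 0;-1 0 15 0 0;-1 0 20 0 0;-1 0 25 -2 0"

```text
clock: 4.45
eef_pos: [0.1765, 0.577, 0.2542]
tool_rot: [0.148, 0.989, -0.024, -0.004]
ft_force: [0.2, 0.7, -0.1]
grip_width: 0.0852
grasp_force: 0.0
```

>>> send_rows --motion "-1 0 5 0 0;-1 0 10 0 0;-1 0 15 0 0"

```text
clock: 4.75
eef_pos: [0.2145, 0.7016, 0.2523]
tool_rot: [0.148, 0.989, -0.021, -0.003]
ft_force: [1.3, 2.0, 0.3]
grip_width: 0.0854
grasp_force: 0.0
```

```bash
python3 -c "
from h import *
state()"
```

```text
t 4.75 p [0.2145 0.7016 0.2523] z [-0.013 -0.041 -0.999] y [ 0.292  0.955 -0.043] q [1.274 0.848 1.059 1.825 0.    1.571] F [1.3 2.  0.3] w 0.0854 g 0.0
```

>>> send_rows --motion "-1 0 5 0 0"

```text
clock: 4.85
eef_pos: [0.2243, 0.7334, 0.2434]
tool_rot: [0.148, 0.989, -0.011, -0.002]
ft_force: [13.8, 45.7, 68.3]
grip_width: 0.0858
grasp_force: 0.0
```

>>> send_rows --motion "-1 0 5 0 0"

```text
clock: 4.95
eef_pos: [0.1975, 0.6456, 0.242]
tool_rot: [0.147, 0.98, -0.133, -0.02]
ft_force: [1.3, 2.8, -18.1]
grip_width: 0.0854
grasp_force: 0.0
```

>>> send_rows --motion "-1 0 0 0 0"

```text
clock: 5.05
eef_pos: [0.1966, 0.643, 0.2789]
tool_rot: [0.147, 0.983, -0.109, -0.016]
ft_force: [-0.0, 2.9, 3.1]
grip_width: 0.0855
grasp_force: 0.0
```

```bash
python3 -c "
from h import *
state()"
```

```text
t 5.05 p [0.1966 0.643  0.2789] z [-0.064 -0.21  -0.975] y [ 0.285  0.933 -0.22 ] q [1.274 0.929 1.268 2.132 0.    1.571] F [-0.   2.9  3.1] w 0.0855 g 0.0
```

>>> send_rows --motion "-1 0 0.5 -0.1 0;-1 0 1 -0.2 0;-1 0 1 -0.2 0"

```text
clock: 5.35
eef_pos: [0.1944, 0.6356, 0.3194]
tool_rot: [0.147, 0.985, -0.086, -0.013]
ft_force: [0.2, -0.0, 0.8]
grip_width: 0.085
grasp_force: 0.0
```

```bash
python3 -c "
from h import *
state()"
```

```text
t 5.35 p [0.1944 0.6356 0.3194] z [-0.051 -0.166 -0.985] y [ 0.288  0.942 -0.174] q [ 1.274  0.873  1.275  2.148 -0.     1.571] F [ 0.2 -0.   0.8] w 0.085 g 0.0
```

>>> send_rows --motion "-1 0 1 -0.2 0;-1 0 2 -0.4 0;-1 0 2 -0.4 0"

```text
clock: 5.65
eef_pos: [0.1945, 0.6358, 0.3126]
tool_rot: [0.147, 0.985, -0.092, -0.014]
ft_force: [0.3, 0.4, 0.5]
grip_width: 0.0854
grasp_force: 0.0
```

```bash
python3 -c "
from h import *
state()"
```

```text
t 5.65 p [0.1945 0.6358 0.3126] z [-0.054 -0.177 -0.983] y [ 0.287  0.94  -0.185] q [ 1.274  0.883  1.274  2.148 -0.     1.571] F [0.3 0.4 0.5] w 0.0854 g 0.0
```

>>> send_rows --motion "-1 0 1.2 -2 0;-1 0 2.4 -4 0;-1 0 3.6 -6 0;-1 0 3.6 -6 0"

```text
clock: 6.05
eef_pos: [0.1936, 0.6332, 0.3342]
tool_rot: [0.147, 0.986, -0.076, -0.011]
ft_force: [0.1, -0.3, -0.3]
grip_width: 0.0853
grasp_force: 0.0
```

```bash
python3 -c "
from h import *
state()"
```

```text
t 6.05 p [0.1936 0.6332 0.3342] z [-0.045 -0.147 -0.988] y [ 0.289  0.945 -0.154] q [1.274 0.851 1.275 2.149 0.    1.571] F [ 0.1 -0.3 -0.3] w 0.0853 g 0.0
```

>>> send_rows --motion "-1 0 1.2 -2 0;-1 0 2.4 -4 0;-1 0 3.6 -6 0;-1 0 3.6 -6 0"

```text
clock: 6.45
eef_pos: [0.1926, 0.6298, 0.3564]
tool_rot: [0.148, 0.987, -0.06, -0.009]
ft_force: [-0.9, -0.1, -0.4]
grip_width: 0.0857
grasp_force: 0.0
```

```bash
python3 -c "
from h import *
state()"
```

```text
t 6.45 p [0.1926 0.6298 0.3564] z [-0.035 -0.115 -0.993] y [ 0.29   0.949 -0.12 ] q [ 1.274  0.817  1.275  2.149 -0.     1.571] F [-0.9 -0.1 -0.4] w 0.0857 g 0.0
```

>>> send_rows --motion "-1 0 3 -4 0;-1 0 6 -8 0;-1 0 9 -12 0;-1 0 9 -12 0"

```text
clock: 6.85
eef_pos: [0.1913, 0.6255, 0.3799]
tool_rot: [0.148, 0.988, -0.042, -0.006]
ft_force: [-0.4, 0.3, -0.4]
grip_width: 0.0852
grasp_force: 0.0
```

>>> send_rows --motion "-1 0 3 -4 0;-1 0 6 -8 0;-1 0 9 -12 0;-1 0 9 -12 0"

```text
clock: 7.25
eef_pos: [0.1897, 0.6202, 0.4037]
tool_rot: [0.148, 0.989, -0.024, -0.004]
ft_force: [-1.1, 0.1, 0.2]
grip_width: 0.0858
grasp_force: 0.0
```

```bash
python3 -c "
from h import *
state()"
```

```text
t 7.25 p [0.1897 0.6202 0.4037] z [-0.014 -0.046 -0.999] y [ 0.292  0.955 -0.048] q [1.274 0.745 1.275 2.149 0.    1.571] F [-1.1  0.1  0.2] w 0.0858 g 0.0
```

>>> send_rows --motion "-1 0 4 -5 0;-1 0 8 -10 0;-1 0 12 -15 0;-1 0 12 -15 0"

```text
clock: 7.65
eef_pos: [0.1878, 0.6141, 0.4272]
tool_rot: [0.148, 0.989, -0.006, -0.001]
ft_force: [0.8, 0.0, 0.3]
grip_width: 0.0855
grasp_force: 0.0
```

```bash
python3 -c "
from h import *
o=state()
M=R.from_quat(o['tool_rot']).as_matrix()
# go to look pose near key
k=np.array([.588,.286,.25]);print('shift to key above, tool cm',np.round(M.T@(k-o['eef_pos'])*100,1))
print(M)"
```

```text
t 7.65 p [0.1878 0.6141 0.4272] z [-0.003 -0.011 -1.   ] y [ 0.292  0.956 -0.012] q [1.274 0.709 1.275 2.149 0.    1.571] F [0.8 0.  0.3] w 0.0855 g 0.0
shift to key above, tool cm [-47.9 -19.5  17.9]
[[-9.56269527e-01  2.92466137e-01 -3.48579739e-03]
 [ 2.92486908e-01  9.56202778e-01 -1.12984843e-02]
 [ 2.87050877e-05 -1.18239463e-02 -9.99930094e-01]]
```

>>> send_rows --motion "-1 -4.4 -1.8 1.5 0;-1 -8.8 -3.6 3 0;-1 -13.2 -5.4 4.5 0;-1 -17.6 -7.2 6 0;-1 -22 -9 7.5 0"

```text
clock: 8.15
eef_pos: [0.3678, 0.4653, 0.3535]
tool_rot: [0.148, 0.989, -0.007, -0.001]
ft_force: [1.0, 1.1, -0.2]
grip_width: 0.0854
grasp_force: 0.0
```

>>> send_rows --motion "-1 -4.4 -1.8 1.5 0;-1 -8.8 -3.6 3 0;-1 -13.2 -5.4 4.5 -0.1;-1 -17.6 -7.2 6 -0.2;-1 -22 -9 7.5 -0.3"

```text
clock: 8.65
eef_pos: [0.5518, 0.314, 0.2797]
tool_rot: [-0.004, 1.0, -0.007, -0.002]
ft_force: [0.6, 0.2, 0.3]
grip_width: 0.0853
grasp_force: 0.0
```

>>> send_rows --motion "-1 0 0 0 0;-1 0 0 0 0"

```text
clock: 8.85
eef_pos: [0.5511, 0.3141, 0.2791]
tool_rot: [0.0, 1.0, -0.007, -0.003]
ft_force: [-0.4, -0.3, 0.1]
grip_width: 0.0855
grasp_force: 0.0
```

Run:
```python
from h import *
o=state();im=vision.camera("wrist");cv2.imwrite("pics/w1.png",im[:,:,::-1])
c=cam("wrist",o);print(proj(c,[[.588,.286,.126],[.588,.286,.034]]))
```

```text
t 8.85 p [0.5511 0.3141 0.2791] z [-0.007 -0.014 -1.   ] y [ 0.     1.    -0.014] q [ 0.522  0.528  0.551  1.607 -0.009  0.523] F [-0.4 -0.3  0.1] w 0.0855 g 0.0
[[294.86397744 217.94433008]
 [301.77400161 192.08998388]]
```

View pics/w1.png

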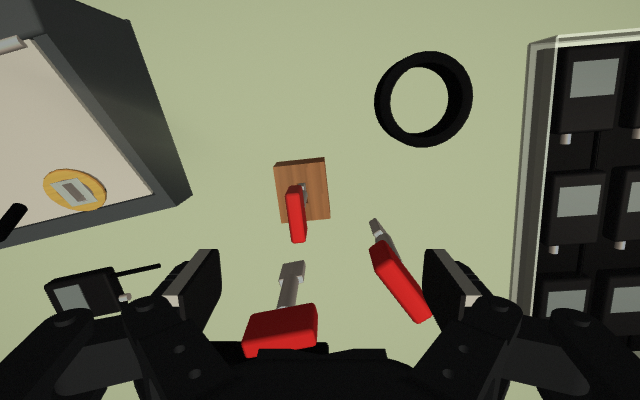

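The wrist view shows the small key's handle at (296,214), with its stand behind it at (302,190). The lock slot is at (75,191), and the larger keys are clear of the grasp. Next I'll segment the handle.

Run:
```python
from h import *
o=bot.get_obs();c=cam("wrist",o)
im=cv2.imread("pics/w1.png");hsv=cv2.cvtColor(im,cv2.COLOR_BGR2HSV)
m=((hsv[...,0]<8)|(hsv[...,0]>172))&(hsv[...,1]>150)&(hsv[...,2]>60)
n,l,s,ce=cv2.connectedComponentsWithStats(m.astype(np.uint8))
i=l[214,296];print(s[i],ce[i])
ys,xs=np.where(l==i);V=hsv[ys,xs,2];print(np.percentile(V,[5,25,50,75,95]))
th=cv2.threshold(V.astype(np.uint8).reshape(-1,1),0,255,cv2.THRESH_OTSU)[0];print(th)
for nm,sel in (("top",V>th),("all",V>0)):
    P=np.array([atz(c,x,y,.126)[:2] for x,y in zip(xs[sel],ys[sel])],np.float32)
    r=cv2.minAreaRect(P*1000);print(nm,sel.sum(),np.round(r[0],1),np.round(r[1],1),r[2],P.mean(0))
```

```text
[285 185  22  58 976] [295.94979508 213.47233607]
[ 82. 120. 197. 203. 208.]
154.0
top 638 [588.5 288. ] [48.  12.2] 6.544960975646973 [0.58802354 0.2879334 ]
all 976 [584.4 288.5] [55.9 16.9] 6.241825580596924 [0.583895   0.28844118]
```

>>> send_rows --motion "0 -3.8 -2.5 2 -0.11;0 -3.8 -2.5 2 -0.11"

```text
clock: 9.1
eef_pos: [0.5898, 0.2889, 0.2582]
tool_rot: [-0.056, 0.998, -0.008, -0.003]
ft_force: [-0.7, 0.7, -0.6]
grip_width: 0.059
grasp_force: 0.0
```

Run:
```python
from h import *
o=state();M=R.from_quat(o['tool_rot']).as_matrix()
print(np.round(M.T@(np.array([.588,.288,.091])-o["eef_pos"])*100,2))
```

```text
t 9.1 p [0.5898 0.2889 0.2582] z [-0.005 -0.016 -1.   ] y [-0.113  0.994 -0.015] q [ 0.461  0.58   0.584  1.587 -0.012  0.348] F [-0.7  0.7 -0.6] w 0.059 g 0.0
[ 0.07  0.18 16.72]
```

>>> send_rows --motion "0 0.1 0.1 4 0;0 0.1 0.2 8 0;0 0.1 0.2 12 0;0 0.1 0.2 15 0;0 0.1 0.2 16.7 0"

```text
clock: 9.6
eef_pos: [0.5838, 0.2911, 0.0911]
tool_rot: [-0.057, 0.998, -0.007, -0.004]
ft_force: [-0.1, -0.1, -0.2]
grip_width: 0.0428
grasp_force: 0.0
```

>>> send_rows --motion "0 0 0 0 0;1 0 0 0 0;1 0 0 0 0;1 0 0 0 0;1 0 0 0 0"

```text
clock: 10.1
eef_pos: [0.5878, 0.2903, 0.0961]
tool_rot: [-0.056, 0.998, -0.006, -0.001]
ft_force: [-2.2, -1.4, 6.0]
grip_width: 0.0133
grasp_force: 60.3
```

```bash
python3 -c "
from h import *
state()"
```

```text
t 10.1 p [0.5878 0.2903 0.0961] z [-0.001 -0.012 -1.   ] y [-0.113  0.994 -0.012] q [ 0.464  0.632  0.252  1.197 -0.01   0.351] F [-2.2 -1.4  6. ] w 0.0133 g 60.3
```

>>> send_rows --motion "1 0 0 -3 0;1 0 0 -7 0;1 0 0 -11 0;1 0 0 -15 0;1 0 0 -19 0"

```text
clock: 10.6
eef_pos: [0.5873, 0.2927, 0.2858]
tool_rot: [-0.056, 0.998, -0.006, -0.002]
ft_force: [1.3, 0.1, -1.7]
grip_width: 0.0133
grasp_force: 59.3
```

>>> send_rows --motion "1 -1 -4 0 -0.06;1 -2 -8 0 -0.13;1 -2.9 -11.4 0 -0.13;1 -2.9 -11.4 0 -0.13"

```text
clock: 11.0
eef_pos: [0.6308, 0.178, 0.2853]
tool_rot: [-0.118, 0.993, -0.007, -0.002]
ft_force: [-0.4, -0.2, -1.5]
grip_width: 0.0131
grasp_force: 59.2
```

```bash
python3 -c "
from h import *
o=state();im=vision.camera('wrist');cv2.imwrite('pics/w2.png',im[:,:,::-1])
im=vision.camera('side');cv2.imwrite('pics/s2.png',im[100:300,160:480,::-1])"
```

```text
t 11.0 p [0.6308 0.178  0.2853] z [-0.003 -0.014 -1.   ] y [-0.235  0.972 -0.013] q [ 0.281  0.575  0.645  1.648 -0.013  0.044] F [-0.4 -0.2 -1.5] w 0.0131 g 59.2
```

View pics/w2.png

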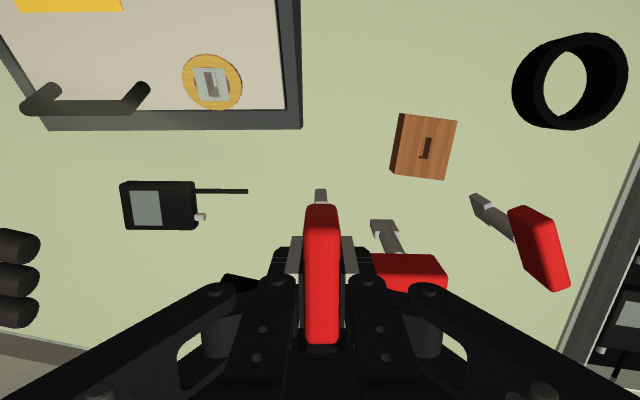

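The key is held centred, with its tip visible at (320,192). The empty stand slot is at (425,147) and the lock slot at about (212,84). Next I'll push to the outer boundary to gain tilt.

>>> send_rows --motion "1 -3 0 0 0;1 -5 0 0 0;1 -6 0 0 0;1 -7 0 0 0;1 -8 0 0 0"

```text
clock: 11.6
eef_pos: [0.7066, 0.204, 0.2842]
tool_rot: [-0.122, 0.992, -0.006, -0.003]
ft_force: [0.3, 0.8, -1.5]
grip_width: 0.0132
grasp_force: 59.3
```

>>> send_rows --motion "1 -1 0 0 0;1 -2 0 0 0;1 -2 0 0 0"

```text
clock: 11.9
eef_pos: [0.7225, 0.2077, 0.2786]
tool_rot: [-0.122, 0.992, -0.006, -0.005]
ft_force: [1.1, 0.9, -1.3]
grip_width: 0.013
grasp_force: 59.5
```

```bash
python3 -c "
from h import *
o=state()"
```

```text
t 11.9 p [0.7225 0.2077 0.2786] z [-0.008 -0.013 -1.   ] y [-0.243  0.97  -0.011] q [ 0.284  0.918  1.272  1.936 -0.011  0.039] F [ 1.1  0.9 -1.3] w 0.013 g 59.5
```

>>> send_rows --motion "1 -1 0 0 0;1 -2 0 0 0;1 -2 0 0 0"

```text
clock: 12.2
eef_pos: [0.7327, 0.208, 0.2764]
tool_rot: [-0.122, 0.993, -0.005, 0.006]
ft_force: [-0.5, -0.8, -0.4]
grip_width: 0.013
grasp_force: 59.4
```

```bash
python3 -c "
from h import *
o=state()"
```

```text
t 12.2 p [0.7327 0.208  0.2764] z [ 0.012 -0.008 -1.   ] y [-0.241  0.97  -0.011] q [ 0.281  0.922  1.275  1.913 -0.011  0.038] F [-0.5 -0.8 -0.4] w 0.013 g 59.4
```

>>> send_rows --motion "1 2.5 0 -4 0;1 5 0 -8 0;1 7.5 0 -12 0;1 9 0 -16 0;1 9 0 -16 0"

```text
clock: 12.7
eef_pos: [0.6287, 0.1831, 0.432]
tool_rot: [-0.121, 0.992, -0.003, 0.016]
ft_force: [1.4, 0.6, -0.7]
grip_width: 0.013
grasp_force: 59.4
```

```bash
python3 -c "
from h import *
o=state()"
```

```text
t 12.7 p [0.6287 0.1831 0.432 ] z [ 0.032 -0.003 -0.999] y [-0.241  0.971 -0.01 ] q [ 0.289  0.702  1.275  2.115 -0.012  0.045] F [ 1.4  0.6 -0.7] w 0.013 g 59.4
```

>>> send_rows --motion "1 -1 0 0 0;1 -2 0 0 0;1 -3 0 0 0;1 -3 0 0 0"

```text
clock: 13.1
eef_pos: [0.6493, 0.1875, 0.4093]
tool_rot: [-0.121, 0.992, -0.003, 0.017]
ft_force: [0.4, -0.1, -0.8]
grip_width: 0.0131
grasp_force: 59.4
```

```bash
python3 -c "
from h import *
o=state()"
```

```text
t 13.1 p [0.6493 0.1875 0.4093] z [ 0.034 -0.002 -0.999] y [-0.241  0.971 -0.01 ] q [ 0.286  0.735  1.273  2.077 -0.012  0.043] F [ 0.4 -0.1 -0.8] w 0.0131 g 59.4
```

>>> send_rows --motion "1 -5 0 0 0"

```text
clock: 13.2
eef_pos: [0.6736, 0.1928, 0.3963]
tool_rot: [-0.122, 0.992, -0.001, 0.033]
ft_force: [-0.3, 0.5, -0.2]
grip_width: 0.0133
grasp_force: 59.4
```

>>> send_rows --motion "1 -5 0 0 0"

```text
clock: 13.3
eef_pos: [0.7002, 0.1983, 0.3774]
tool_rot: [-0.121, 0.992, 0.001, 0.046]
ft_force: [0.7, -0.7, -0.9]
grip_width: 0.0134
grasp_force: 59.4
```

```bash
python3 -c "
from h import *
o=state()"
```

```text
t 13.3 p [0.7002 0.1983 0.3774] z [ 0.092  0.014 -0.996] y [-0.241  0.97  -0.008] q [ 0.281  0.785  1.275  1.968 -0.012  0.036] F [ 0.7 -0.7 -0.9] w 0.0134 g 59.4
```

Run:
```python
from h import *
o=state();M=R.from_quat(o['tool_rot']).as_matrix()
W=np.array([o["eef_pos"],[.40,-.05,.44],[.10,-.40,.44],[-.30,-.33,.44],[-.50,-.225,.42]])
print(np.round(np.diff(W,axis=0)@M*100,1))
```

```text
t 13.3 p [0.7002 0.1983 0.3774] z [ 0.092  0.014 -0.996] y [-0.241  0.97  -0.008] q [ 0.281  0.785  1.275  1.968 -0.012  0.036] F [ 0.7 -0.7 -0.9] w 0.0134 g 59.4
[[ 34.4 -16.9  -9.3]
 [ 37.4 -26.7  -3.2]
 [ 37.   16.4  -3.6]
 [ 17.   15.    0.3]]
```

>>> send_rows --motion "1 4.3 -2.1 -1.2 0;1 8.6 -4.2 -2.4 0;1 12.9 -6.3 -3.5 0;1 17.2 -8.4 -4.7 0;1 21.5 -10.5 -5.9 0"

```text
clock: 13.8
eef_pos: [0.5209, 0.0515, 0.4152]
tool_rot: [-0.122, 0.992, 0.001, 0.045]
ft_force: [0.2, -0.9, 0.2]
grip_width: 0.0133
grasp_force: 59.4
```

>>> send_rows --motion "1 4.3 -2.1 -1.2 0;1 8.6 -4.2 -2.4 0;1 12.9 -6.4 -3.4 0;1 16.6 -9 -3.7 0;1 20.3 -11.7 -4 0"

```text
clock: 14.3
eef_pos: [0.3495, -0.1114, 0.4384]
tool_rot: [-0.122, 0.991, 0.001, 0.046]
ft_force: [1.4, -0.9, -1.4]
grip_width: 0.0128
grasp_force: 59.4
```

>>> send_rows --motion "1 3.7 -2.7 -0.3 0;1 7.5 -5.3 -0.6 0;1 11.2 -8 -1 0;1 15 -10.7 -1.3 0;1 18.7 -13.4 -1.6 0"

```text
clock: 14.8
eef_pos: [0.1994, -0.2871, 0.4381]
tool_rot: [-0.121, 0.992, 0.001, 0.046]
ft_force: [0.8, -1.4, -1.5]
grip_width: 0.0132
grasp_force: 59.4
```

>>> send_rows --motion "1 3.7 -2.7 -0.3 0;1 7.5 -5.3 -0.6 0;1 11.2 -8 -1 0;1 15.3 -6.2 -1.4 0;1 19.4 -4.4 -1.8 0"

```text
clock: 15.3
eef_pos: [0.0206, -0.3765, 0.4369]
tool_rot: [-0.121, 0.992, 0.003, 0.046]
ft_force: [-0.5, -0.9, -0.6]
grip_width: 0.0128
grasp_force: 59.5
```

Run:
```python
from h import *
o=state();M=R.from_quat(o['tool_rot']).as_matrix()
W=np.array([o["eef_pos"],[-.30,-.33,.44],[-.50,-.225,.42]])
print(np.round(np.diff(W,axis=0)@M*100,1))
```

```text
t 15.3 p [ 0.0206 -0.3765  0.4369] z [ 0.091  0.018 -0.996] y [-0.241  0.97  -0.005] q [-1.589  0.015  0.27   1.846  0.091 -1.834] F [-0.5 -0.9 -0.6] w 0.0128 g 59.5
[[29.8 12.2 -3.1]
 [17.  15.   0.4]]
```

>>> send_rows --motion "1 4.2 1.7 -0.4 0;1 8.4 3.5 -0.9 0;1 12.7 5.2 -1.3 0;1 17 7 -1.8 0;1 21.3 8.7 -2.2 0"

```text
clock: 15.8
eef_pos: [-0.2086, -0.3422, 0.44]
tool_rot: [-0.121, 0.992, 0.001, 0.046]
ft_force: [-0.8, -1.3, -1.7]
grip_width: 0.013
grasp_force: 59.5
```

>>> send_rows --motion "1 4.2 1.7 -0.4 0;1 8 3.5 -0.9 0;1 11.4 6.5 -0.9 0.14;1 14.8 9.5 -0.8 0.28;1 18.2 12.5 -0.7 0.42"

```text
clock: 16.3
eef_pos: [-0.4151, -0.2643, 0.4285]
tool_rot: [0.091, 0.995, 0.011, 0.045]
ft_force: [-0.0, -0.7, -0.7]
grip_width: 0.0134
grasp_force: 59.4
```

Run:
```python
from h import *
o=state();M=R.from_quat(o['tool_rot']).as_matrix()
d=np.array([-.970,-.243,0]);print(np.round(np.array([[-.588,-.265,.43]-o['eef_pos'],d*.05])@M*100,2))
```

```text
t 16.3 p [-0.4151 -0.2643  0.4285] z [ 0.092  0.014 -0.996] y [0.18  0.983 0.031] q [-2.596  0.32   0.618  1.955  0.035 -2.416] F [-0.  -0.7 -0.7] w 0.0134 g 59.4
[[16.91 -3.17 -1.74]
 [ 4.53 -2.07 -0.46]]
```

>>> send_rows --motion "1 4.2 -0.8 -0.4 0;1 8.4 -1.6 -0.8 0;1 12.6 -2.4 -1.3 0;1 16.9 -3.2 -1.7 0"

```text
clock: 16.7
eef_pos: [-0.575, -0.265, 0.4104]
tool_rot: [0.088, 0.996, 0.006, 0.032]
ft_force: [-10.2, 24.1, -1.2]
grip_width: 0.0131
grasp_force: 60.2
```

>>> send_rows --motion "1 4.5 -2.1 -0.5 0"

```text
clock: 16.8
eef_pos: [-0.5918, -0.2722, 0.3962]
tool_rot: [0.088, 0.996, 0.007, 0.029]
ft_force: [-22.3, -10.5, 9.4]
grip_width: 0.0132
grasp_force: 60.3
```

>>> send_rows --motion "1 4.5 -2.1 -0.5 0"

```text
clock: 16.9
eef_pos: [-0.593, -0.271, 0.3874]
tool_rot: [0.088, 0.995, 0.013, 0.035]
ft_force: [0.5, -0.4, -2.0]
grip_width: 0.0131
grasp_force: 60.2
```

>>> send_rows --motion "1 4.5 -2.1 -0.5 0"

```text
clock: 17.0
eef_pos: [-0.594, -0.2697, 0.3869]
tool_rot: [0.088, 0.995, 0.016, 0.034]
ft_force: [0.6, 0.5, -0.7]
grip_width: 0.0128
grasp_force: 60.2
```

Run:
```python
from h import *
o=state();M=R.from_quat(o['tool_rot']).as_matrix()
d=np.array([-.970,-.243,0]);print(np.round(np.array([d*.05])@M*100,2))
```

```text
t 17.0 p [-0.594  -0.2697  0.3869] z [ 0.07   0.025 -0.997] y [0.174 0.984 0.037] q [-2.718  0.771  1.275  2.149  0.006 -2.542] F [ 0.6  0.5 -0.7] w 0.0128 g 60.2
[[ 4.55 -2.04 -0.37]]
```

Run:
```python
from h import *
o=bot.get_obs();M=R.from_quat(o['tool_rot']).as_matrix()
d=np.array([-.970,-.243,0]);print(np.round(np.array([[.03,.013,-.08],d*.045+[0,0,.02]])@M*100,2))
```

```text
[[-2.2   1.51  8.22]
 [ 3.97 -1.76 -2.33]]
```

>>> send_rows --motion "1 -1.1 0.8 4 0;1 -2.2 1.5 8.2 0;1 0 0.6 8.2 0"

```text
clock: 17.3
eef_pos: [-0.5817, -0.2634, 0.3071]
tool_rot: [0.088, 0.995, 0.017, 0.034]
ft_force: [-0.6, 0.1, -0.6]
grip_width: 0.0132
grasp_force: 60.3
```

>>> send_rows --motion "1 2 -0.9 -0.2 0;1 4 -1.8 -0.4 0;1 6 -2.7 -0.6 0;1 8 -3.6 -0.8 0"

```text
clock: 17.7
eef_pos: [-0.6558, -0.2934, 0.2994]
tool_rot: [0.088, 0.996, 0.019, 0.026]
ft_force: [-1.0, -0.3, -0.4]
grip_width: 0.0132
grasp_force: 60.2
```

Run:
```python
from h import *
o=state();M=R.from_quat(o['tool_rot']).as_matrix()
d=np.array([-.970,-.243,0]);print(np.round(np.array([d*.045+[0,0,.02]])@M*100,2))
```

```text
t 17.7 p [-0.6558 -0.2934  0.2994] z [ 0.056  0.032 -0.998] y [0.173 0.984 0.042] q [-2.718  0.893  1.276  2.018 -0.007 -2.542] F [-1.  -0.3 -0.4] w 0.0132 g 60.2
[[ 4.   -1.75 -2.28]]
```

>>> send_rows --motion "1 4.5 -2 -0.4 0"

```text
clock: 17.8
eef_pos: [-0.6763, -0.3007, 0.2862]
tool_rot: [0.087, 0.996, 0.013, 0.01]
ft_force: [-1.1, 0.7, -0.6]
grip_width: 0.013
grasp_force: 60.2
```

>>> send_rows --motion "1 4.5 -2 -0.4 0"

```text
clock: 17.9
eef_pos: [-0.6962, -0.3077, 0.2731]
tool_rot: [0.087, 0.996, 0.007, -0.006]
ft_force: [0.0, 0.4, -0.7]
grip_width: 0.0131
grasp_force: 60.2
```

>>> send_rows --motion "1 4.5 -2 -0.4 0"

```text
clock: 18.0
eef_pos: [-0.715, -0.3142, 0.2614]
tool_rot: [0.087, 0.996, 0.002, -0.022]
ft_force: [-0.0, 0.2, -0.3]
grip_width: 0.0131
grasp_force: 60.2
```

Run:
```python
from h import *
o=state();M=R.from_quat(o['tool_rot']).as_matrix()
d=np.array([-.970,-.243,0]);print(np.round(np.array([d*.045+[0,0,.02]])@M*100,2))
```

```text
t 18.0 p [-0.715  -0.3142  0.2614] z [-0.043  0.007 -0.999] y [ 0.174  0.985 -0.   ] q [-2.718  0.941  1.272  1.866 -0.024 -2.544] F [-0.   0.2 -0.3] w 0.0131 g 60.2
[[ 4.19 -1.84 -1.82]]
```

>>> send_rows --motion "1 4.2 -1.8 -1.8 0"

```text
clock: 18.1
eef_pos: [-0.7274, -0.3179, 0.2607]
tool_rot: [0.087, 0.996, -0.003, -0.036]
ft_force: [0.1, 0.2, -0.9]
grip_width: 0.0131
grasp_force: 60.2
```

>>> send_rows --motion "1 4.2 -1.8 -1.8 0"

```text
clock: 18.2
eef_pos: [-0.7399, -0.3216, 0.2669]
tool_rot: [0.087, 0.995, -0.01, -0.054]
ft_force: [0.5, -1.2, -0.5]
grip_width: 0.0131
grasp_force: 60.2
```

>>> send_rows --motion "1 4.2 -1.8 -1.8 0"

```text
clock: 18.3
eef_pos: [-0.7518, -0.3252, 0.2734]
tool_rot: [0.087, 0.994, -0.017, -0.072]
ft_force: [0.5, -0.1, -1.2]
grip_width: 0.0133
grasp_force: 60.2
```

>>> send_rows --motion "1 4.2 -1.8 -1.8 0"

```text
clock: 18.4
eef_pos: [-0.7632, -0.3285, 0.2805]
tool_rot: [0.086, 0.992, -0.023, -0.089]
ft_force: [0.1, -0.5, -1.0]
grip_width: 0.0134
grasp_force: 60.2
```

Run:
```python
from h import *
o=state();M=R.from_quat(o['tool_rot']).as_matrix()
d=np.array([-.970,-.243,0]);print(np.round(np.array([d*.045+[0,0,.02]])@M*100,2))
```

```text
t 18.4 p [-0.7632 -0.3285  0.2805] z [-0.181 -0.03  -0.983] y [ 0.167  0.984 -0.061] q [-2.718  0.924  1.272  1.74  -0.047 -2.549] F [ 0.1 -0.5 -1. ] w 0.0134 g 60.2
[[ 4.38 -1.93 -1.14]]
```

>>> send_rows --motion "1 4.3 -2.2 -1.1 0"

```text
clock: 18.5
eef_pos: [-0.7775, -0.3337, 0.2844]
tool_rot: [0.086, 0.99, -0.031, -0.107]
ft_force: [0.5, 0.2, -0.8]
grip_width: 0.0135
grasp_force: 60.2
```

>>> send_rows --motion "1 4.4 -2.3 -0.9 0"

```text
clock: 18.6
eef_pos: [-0.7921, -0.3392, 0.2854]
tool_rot: [0.085, 0.988, -0.038, -0.123]
ft_force: [-0.1, -1.0, -1.4]
grip_width: 0.0128
grasp_force: 60.2
```

>>> send_rows --motion "1 4.4 -2.3 -0.7 0"

```text
clock: 18.7
eef_pos: [-0.8068, -0.3446, 0.2868]
tool_rot: [0.085, 0.985, -0.045, -0.14]
ft_force: [-0.4, 0.6, -1.2]
grip_width: 0.013
grasp_force: 60.2
```

>>> send_rows --motion "1 4.4 -2.3 -0.5 0"

```text
clock: 18.8
eef_pos: [-0.8216, -0.3501, 0.2885]
tool_rot: [0.084, 0.983, -0.052, -0.157]
ft_force: [-1.1, 0.5, -1.0]
grip_width: 0.0127
grasp_force: 60.2
```

Run:
```python
from h import *
o=state();M=R.from_quat(o['tool_rot']).as_matrix()
d=np.array([-.970,-.243,0]);print(np.round(np.array([d*.045+[0,0,.02]])@M*100,2))
```

```text
t 18.8 p [-0.8216 -0.3501  0.2885] z [-0.317 -0.076 -0.945] y [ 0.149  0.98  -0.129] q [-2.718  0.934  1.272  1.582 -0.061 -2.557] F [-1.1  0.5 -1. ] w 0.0127 g 60.2
[[ 4.49 -1.98 -0.42]]
```

>>> send_rows --motion "1 4.5 -2 -0.4 0"

```text
clock: 18.9
eef_pos: [-0.836, -0.3548, 0.2912]
tool_rot: [0.084, 0.979, -0.058, -0.174]
ft_force: [-1.2, -0.6, -1.5]
grip_width: 0.0128
grasp_force: 60.2
```

>>> send_rows --motion "1 4.5 -2.1 -0.3 0"

```text
clock: 19.0
eef_pos: [-0.8502, -0.3597, 0.2951]
tool_rot: [0.084, 0.976, -0.065, -0.191]
ft_force: [0.8, -0.5, -1.2]
grip_width: 0.0133
grasp_force: 60.2
```

>>> send_rows --motion "1 4.5 -2.2 0 0"

```text
clock: 19.1
eef_pos: [-0.865, -0.365, 0.2987]
tool_rot: [0.083, 0.972, -0.072, -0.208]
ft_force: [-0.2, 0.5, -0.5]
grip_width: 0.013
grasp_force: 60.2
```

>>> send_rows --motion "1 4.5 -2.2 0.2 0"

```text
clock: 19.2
eef_pos: [-0.8797, -0.3702, 0.3017]
tool_rot: [0.082, 0.968, -0.079, -0.225]
ft_force: [0.2, -0.0, -1.8]
grip_width: 0.0132
grasp_force: 60.2
```

Run:
```python
from h import *
o=state();M=R.from_quat(o['tool_rot']).as_matrix()
W=np.array([o["eef_pos"],[-.45,-.25,.42],[0.02,-.38,.44],[.30,-.22,.44],[.60,.10,.30]])
print(np.round(np.diff(W,axis=0)@M*100,1),np.linalg.norm(np.diff(W,axis=0),axis=1))
```

```text
t 19.2 p [-0.8797 -0.3702  0.3017] z [-0.449 -0.116 -0.886] y [ 0.124  0.974 -0.19 ] q [-2.718  0.948  1.272  1.42  -0.079 -2.567] F [ 0.2 -0.  -1.8] w 0.0132 g 60.2
[[-30.7  14.8 -31.1]
 [-43.3  -7.2 -21.4]
 [-21.7  19.1 -14.4]
 [-26.2  37.5  -4.7]] [0.46156394 0.48805737 0.32249031 0.46043458]
```

>>> send_rows --motion "1 -3.1 1.5 -3.1 0;1 -6.2 3 -6.2 0;1 -9.3 4.5 -9.3 0;1 -12.4 6 -12.4 0;1 -15.5 7.5 -15.5 0"

```text
clock: 19.7
eef_pos: [-0.6725, -0.3117, 0.3564]
tool_rot: [0.082, 0.968, -0.079, -0.224]
ft_force: [-0.4, -1.0, 0.0]
grip_width: 0.0132
grasp_force: 60.3
```

>>> send_rows --motion "1 -3.1 1.5 -3.1 0;1 -6.2 3 -6.2 0;1 -9.3 4.5 -9.3 0;1 -12.4 6 -12.4 0;1 -15.5 7.4 -15.5 0"

```text
clock: 20.2
eef_pos: [-0.4569, -0.2518, 0.4149]
tool_rot: [0.083, 0.968, -0.079, -0.225]
ft_force: [0.6, -0.7, 0.4]
grip_width: 0.0133
grasp_force: 60.3
```

Run:
```python
from h import *
o=state();M=R.from_quat(o['tool_rot']).as_matrix()
W=np.array([o["eef_pos"],[0.02,-.38,.44],[.30,-.22,.44],[.60,.10,.30]])
print(np.round(np.diff(W,axis=0)@M*100,1),np.linalg.norm(np.diff(W,axis=0),axis=1))
```

```text
t 20.2 p [-0.4569 -0.2518  0.4149] z [-0.448 -0.116 -0.887] y [ 0.124  0.974 -0.19 ] q [-2.548 -0.095 -0.005  1.204 -0.155 -2.414] F [ 0.6 -0.7  0.4] w 0.0133 g 60.3
[[-43.7  -7.  -22.1]
 [-21.7  19.1 -14.4]
 [-26.2  37.6  -4.7]] [0.49451645 0.32249031 0.46043458]
```

>>> send_rows --motion "1 -4.4 -0.7 -2.2 0;1 -8.7 -1.4 -4.4 0;1 -13.1 -2.1 -6.6 0;1 -17.5 -2.8 -8.8 0;1 -21.8 -3.5 -11 0"

```text
clock: 20.7
eef_pos: [-0.2197, -0.3158, 0.4275]
tool_rot: [0.083, 0.968, -0.081, -0.224]
ft_force: [0.0, -0.9, -1.2]
grip_width: 0.0133
grasp_force: 60.2
```

>>> send_rows --motion "1 -4.4 -0.7 -2.2 0;1 -8.7 -1.4 -4.4 0;1 -13.1 -2.1 -6.6 0;1 -17.5 -2.8 -8.8 0;1 -21.8 -3.5 -11 0"

```text
clock: 21.2
eef_pos: [0.0181, -0.3802, 0.4402]
tool_rot: [0.083, 0.968, -0.08, -0.222]
ft_force: [-0.8, -2.1, -0.6]
grip_width: 0.0131
grasp_force: 60.2
```

>>> send_rows --motion "1 -3.1 2.7 -2.1 0;1 -6.2 5.4 -4.1 0;1 -9.3 8.2 -6.2 0;1 -12.4 10.9 -8.2 0;1 -15.5 13.6 -10.3 0"

```text
clock: 21.7
eef_pos: [0.2172, -0.2652, 0.4408]
tool_rot: [0.083, 0.969, -0.079, -0.221]
ft_force: [-0.0, -1.5, -0.7]
grip_width: 0.0133
grasp_force: 60.3
```

Run:
```python
from h import *
o=state();M=R.from_quat(o['tool_rot']).as_matrix()
W=np.array([o["eef_pos"],[.60,.06,.30]])
print(np.round(np.diff(W,axis=0)@M*100,1),np.linalg.norm(np.diff(W,axis=0),axis=1))
```

```text
t 21.7 p [ 0.2172 -0.2652  0.4408] z [-0.441 -0.117 -0.89 ] y [ 0.125  0.974 -0.19 ] q [-0.58   0.14   0.319  2.08  -0.346 -0.351] F [-0.  -1.5 -0.7] w 0.0133 g 60.3
[[-33.5  39.1  -8.1]] [0.52162729]
```

>>> send_rows --motion "1 -3 3.6 -0.7 0;1 -6 7.1 -1.5 0;1 -9 10.7 -2.2 0;1 -12 14.2 -2.9 0;1 -15.2 17.8 -3.7 0"

```text
clock: 22.2
eef_pos: [0.3906, -0.1173, 0.3765]
tool_rot: [0.083, 0.969, -0.078, -0.22]
ft_force: [0.1, -0.6, -0.8]
grip_width: 0.0129
grasp_force: 60.3
```

>>> send_rows --motion "1 -3 3.6 -0.7 0;1 -6 7.1 -1.5 0;1 -9 10.7 -2.2 -0.12;1 -12 14.2 -2.9 -0.25;1 -15.2 17.8 -3.7 -0.37"

```text
clock: 22.7
eef_pos: [0.5485, 0.0275, 0.2965]
tool_rot: [-0.101, 0.97, -0.035, -0.22]
ft_force: [1.3, -1.2, -1.4]
grip_width: 0.0131
grasp_force: 60.3
```

>>> send_rows --motion "1 0 0 0 0;1 0 0 0 0"

```text
clock: 22.9
eef_pos: [0.547, 0.0265, 0.2959]
tool_rot: [-0.098, 0.969, -0.036, -0.223]
ft_force: [-0.8, -0.6, -1.0]
grip_width: 0.013
grasp_force: 60.2
```

Run:
```python
from h import *
o=state();im=vision.camera("wrist");cv2.imwrite("pics/w3.png",im[:,:,::-1]);np.save("o3.npy",o,allow_pickle=True)
c=cam("wrist",o);M=R.from_quat(o['tool_rot']).as_matrix();print(M)
print(proj(c,[o["eef_pos"]+s*M[:,2] for s in (.078,.084,.09)]),proj(c,[.573,.05,.076]))
```

```text
t 22.9 p [0.547  0.0265 0.2959] z [-0.425 -0.114 -0.898] y [-0.207  0.978 -0.026] q [ 0.09   0.749  0.876  2.148 -0.075 -0.095] F [-0.8 -0.6 -1. ] w 0.013 g 60.2
[[-0.88127664 -0.20652805 -0.42508546]
 [-0.17420502  0.97808303 -0.11404474]
 [ 0.43932231 -0.02645295 -0.89793995]]
[[323.79292786 202.36152001]
 [323.7241992  199.82200617]
 [323.65875401 197.40381587]] [[344.63451377 283.23425838]]
```

View pics/w3.png

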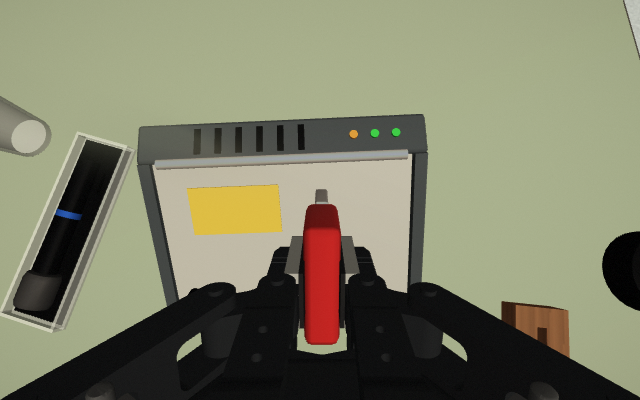

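The panel fills this view and the lock is hidden behind the gripper. The hinge strip runs from (157,165) to (407,155). I'll measure the slot from the earlier w1 and w2 frames.

Run:
```python
import cv2,numpy as np
a=cv2.imread("pics/w1.png")[155:225,30:120];b=cv2.imread("pics/w2.png")[45:120,170:260]
f=lambda x:cv2.resize(x,(400,int(400*x.shape[0]/x.shape[1])),interpolation=cv2.INTER_CUBIC)
A,B=f(a),f(b);h=max(len(A),len(B));o=np.zeros((h,800,3),np.uint8);o[:len(A),:400]=A;o[:len(B),400:]=B
cv2.imwrite("pics/lock.png",o)
```

```text
(no output)
```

View pics/lock.png

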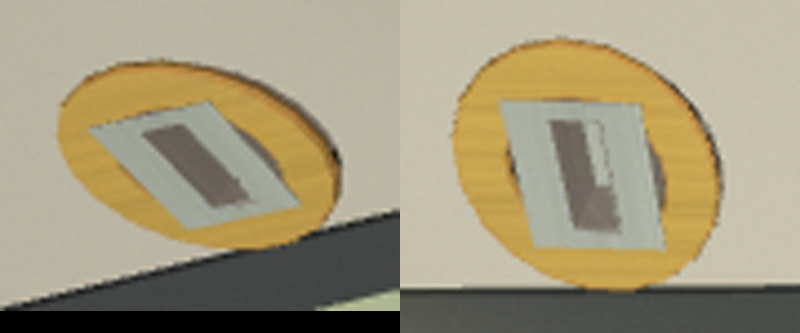

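The slot mouth's centre is at (74.3,192.4) in w1 and (211.9,84.8) in w2, in full-frame pixels.

```bash
cat > lockm.py <<'E'
from h import *
o3=np.load("o3.npy",allow_pickle=True).item();c3=cam("wrist",o3)
def mk(p,y,z):
    z=np.array(z)/np.linalg.norm(z);y=np.array(y);y=y-z*(y@z);y/=np.linalg.norm(y);x=np.cross(y,z)
    return cam("wrist",dict(eef_pos=np.array(p),tool_rot=R.from_matrix(np.c_[x,y,z]).as_quat()))
c1=mk([.5511,.3141,.2791],[0,1,-.014],[-.007,-.014,-1]);c2=mk([.6308,.178,.2853],[-.235,.972,-.013],[-.003,-.014,-1])
t=cam("top");s=cam("side")
w1=lambda x,y:(30+x/4.4444,155+y/4.4444);w2=lambda x,y:(170+(x-400)/4.4444,45+y/4.4444)
def onplane(c,u,v,P,n):
    o,d=ray(c,u,v);return o+d*((P-o)@n)/(d@n)
E
python3 - <<'E'
from lockm import *
p=lambda *a:print(a[0],np.round(a[1],4))
L=tri([(c1,*w1(197,166)),(c2,*w2(586,177))]);p("lock12",L)
p("lock12+top+side",tri([(c1,*w1(197,166)),(c2,*w2(586,177)),(t,299.7,204.5),(s,320.7,222)]))
a,b=atz(c3,157,165,.141),atz(c3,407,155,.141);p("hinge strip",[a,b]);print("len",np.linalg.norm(a-b),"az",np.degrees(np.arctan2(*(b-a)[1::-1])))
a,b=atz(c3,140,128,.145),atz(c3,424,115,.145);p("rear top",[a,b]);print("len",np.linalg.norm(a-b),"az",np.degrees(np.arctan2(*(b-a)[1::-1])))
for az in (13,14,15):
    A=np.radians(az);n=np.array([np.sin(np.radians(28))*np.cos(A),np.sin(np.radians(28))*np.sin(A),np.cos(np.radians(28))])
    xs=np.array([-np.cos(np.radians(28))*np.cos(A),-np.cos(np.radians(28))*np.sin(A),np.sin(np.radians(28))]);ys=np.cross(n,xs)
    for nm,(c,w,e0,e1) in dict(p1=(c1,w1,(88,127),(188,230)),p1b=(c1,w1,(211,101),(300,205)),p2=(c2,w2,(500,100),(535,247)),p2b=(c2,w2,(638,103),(665,250))).items():
        d=onplane(c,*w(*e0),L,n)-onplane(c,*w(*e1),L,n);print(az,nm,np.round([d@xs,d@ys,np.arctan2(d@ys,d@xs)],3))
E
```

```text
lock12 [0.577  0.0505 0.0804]
lock12+top+side [0.5751 0.0494 0.0769]
hinge strip [[ 0.4979 -0.1513  0.141 ]
 [ 0.4407  0.0813  0.141 ]]
len 0.23953398021232805 az 103.8102996771759
rear top [[ 0.4662 -0.1762  0.145 ]
 [ 0.3996  0.0901  0.145 ]]
len 0.2744206116026363 az 104.02894759837032
13 p1 [ 0.034 -0.001 -0.036]
13 p1b [ 0.034 -0.002 -0.054]
13 p2 [ 0.034 -0.001 -0.024]
13 p2b [ 0.034 -0.    -0.015]
14 p1 [ 0.034 -0.002 -0.051]
14 p1b [ 0.034 -0.002 -0.069]
14 p2 [ 0.034 -0.001 -0.039]
14 p2b [ 0.034 -0.001 -0.03 ]
15 p1 [ 0.034 -0.002 -0.066]
15 p1b [ 0.034 -0.003 -0.083]
15 p2 [ 0.034 -0.002 -0.054]
15 p2b [ 0.034 -0.002 -0.045]
```

```bash
cat >> lockm.py <<'E'
A=np.radians(13.9);sn,cs=np.sin(np.radians(28)),np.cos(np.radians(28))
n=np.array([sn*np.cos(A),sn*np.sin(A),cs]);xs=np.array([-cs*np.cos(A),-cs*np.sin(A),sn]);ys=np.cross(n,xs)
L=np.array([.576,.050,.081])
def rel(o,s=.084):
    M=R.from_quat(o['tool_rot']).as_matrix();tip=o["eef_pos"]+s*M[:,2];d=tip-L
    print("tip in lock mm",np.round([d@xs*1e3,d@ys*1e3,d@n*1e3],1),"tilt x,y",np.round([-M[:,2]@xs,-M[:,2]@ys],3),"toolx twist",round(float(np.arctan2(M[:,0]@ys,M[:,0]@xs)),3));return M,tip
E
python3 - <<'E'
from lockm import *
o=state();M,tip=rel(o);print(np.round((L+.03*n-tip)@M*100,2))
E
```

```text
t 22.95 p [0.5468 0.0258 0.2972] z [-0.424 -0.113 -0.899] y [-0.205  0.978 -0.027] q [ 0.089  0.746  0.876  2.149 -0.075 -0.095] F [-0.4 -0.4  0.2] w 0.0131 g 60.2
tip in lock mm [128.8  17.2  90.9] tilt x,y [ 0.035 -0.008] toolx twist -0.044
[-12.57   2.32   6.52]
```

>>> send_rows --motion "1 -3 0.6 1.5 0;1 -6 1.2 3 0;1 -9 1.8 4.5 0;1 -12.6 2.3 5.5 0;1 -12.6 2.3 6.5 0"

```text
clock: 23.45
eef_pos: [0.6277, 0.0628, 0.1722]
tool_rot: [-0.097, 0.968, -0.036, -0.227]
ft_force: [-1.7, -0.8, -3.2]
grip_width: 0.0126
grasp_force: 60.2
```

>>> send_rows --motion "1 0 0 0 0;1 0 0 0 0"

```text
clock: 23.65
eef_pos: [0.6255, 0.0617, 0.1848]
tool_rot: [-0.097, 0.97, -0.036, -0.222]
ft_force: [-0.1, -0.4, -0.5]
grip_width: 0.0132
grasp_force: 60.2
```

Run:
```python
from lockm import *
o=state();rel(o);im=vision.camera("wrist");c=cam("wrist",o)
x0,y0=250,130;a=im[y0:230,x0:400,::-1];cv2.imwrite("pics/w4.png",cv2.resize(a,None,fx=4,fy=4,interpolation=cv2.INTER_CUBIC))
np.save("o4.npy",o,allow_pickle=True);cv2.imwrite("pics/w4full.png",im[:,:,::-1])
print((proj(c,[L+d*xs for d in (-.0125,0,.0125)])-[x0,y0])*4)
```

```text
t 23.65 p [0.6255 0.0617 0.1848] z [-0.423 -0.112 -0.899] y [-0.204  0.979 -0.026] q [ 0.126  0.999  1.084  2.106 -0.058 -0.059] F [-0.1 -0.4 -0.5] w 0.0132 g 60.2
tip in lock mm [ 0.8  1.1 31.6] tilt x,y [ 0.036 -0.007] toolx twist -0.045
[[303.10527311 291.39748894]
 [300.43277799 231.22359712]
 [297.68249422 169.29821641]]
```

View pics/w4.png

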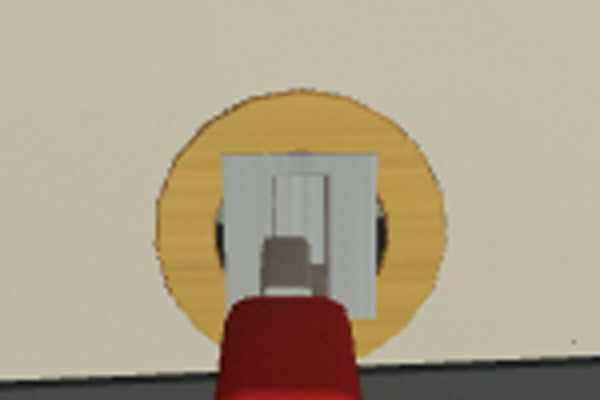

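Run:
```python
from lockm import *
o=np.load("o4.npy",allow_pickle=True).item();c=cam("wrist",o);M=R.from_quat(o['tool_rot']).as_matrix()
for s in (.080,.084,.088):print(s,(proj(c,[o["eef_pos"]+s*M[:,2]+.011*M[:,0]])-[250,130])*4)
for k in (-.003,0,.003):print("Lz",k,(proj(c,[L+k*n+.0125*xs,L+k*n+[0,0,0]])-[250,130])*4)
for k in (0,-.003,-.006):print("plate half 17mm",k,(proj(c,[L+k*n+.017*xs+.017*ys,L+k*n+.017*xs-.017*ys])-[250,130])*4)
```

```text
0.08 [[295.16660027 223.60178942]]
0.084 [[294.98111322 217.83081337]]
0.088 [[294.80165651 212.24745654]]
Lz -0.003 [[297.621337   165.55038174]
 [300.34330458 226.87184339]]
Lz 0 [[297.68249422 169.29821641]
 [300.43277799 231.22359712]]
Lz 0.003 [[297.74499702 173.12851041]
 [300.52419143 235.66970915]]
plate half 17mm 0 [[208.39839013 150.4277339 ]
 [385.1556715  142.68614806]]
plate half 17mm -0.003 [[209.30192895 146.86871167]
 [384.14654189 139.20266682]]
plate half 17mm -0.006 [[210.1861465  143.38579559]
 [383.15904143 135.79384868]]
```

Run:
```python
from lockm import *
print(atz(c2,425.5,147.5,.034))
o=state();M,tip=rel(o);print("move 24mm along -n & y fix:",np.round((-.024*n-.0024*ys)@M*100,2))
```

```text
[0.58923277 0.28681468 0.034     ]
t 23.7 p [0.6258 0.062  0.1861] z [-0.421 -0.112 -0.9  ] y [-0.204  0.979 -0.026] q [ 0.127  0.997  1.085  2.106 -0.058 -0.06 ] F [-0.3 -0.1 -0.6] w 0.0129 g 60.2
tip in lock mm [ 0.9  1.  32.9] tilt x,y [ 0.038 -0.008] toolx twist -0.045
move 24mm along -n & y fix: [0.1  0.25 2.4 ]
```

>>> send_rows --motion "1 0 0.2 1 0;1 0.1 0.25 2 0;1 0.1 0.25 2.4 0;1 0.1 0.25 2.4 0;1 0.1 0.25 2.4 0"

```text
clock: 24.2
eef_pos: [0.6145, 0.0623, 0.1629]
tool_rot: [-0.098, 0.97, -0.036, -0.222]
ft_force: [-1.0, -0.6, -0.5]
grip_width: 0.0128
grasp_force: 60.2
```

Run:
```python
from lockm import *
o=state();rel(o);im=vision.camera("wrist");c=cam("wrist",o)
x0,y0=250,130;a=im[y0:230,x0:400,::-1];cv2.imwrite("pics/w5.png",cv2.resize(a,None,fx=4,fy=4,interpolation=cv2.INTER_CUBIC))
```

```text
t 24.2 p [0.6145 0.0623 0.1629] z [-0.423 -0.113 -0.899] y [-0.205  0.978 -0.026] q [ 0.129  0.951  0.931  2.    -0.057 -0.058] F [-1.  -0.6 -0.5] w 0.0128 g 60.2
tip in lock mm [-0.2 -2.1  7.3] tilt x,y [ 0.036 -0.008] toolx twist -0.044
```

View pics/w5.png

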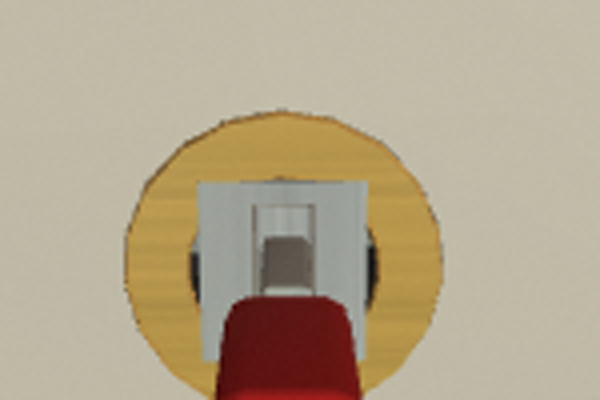

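The slot spans columns 253–314 and the blade 262–312 in the crop, so the blade is about 0.6 mm off in y and a little downhill. I'll correct both and lower it gently.

>>> send_rows --motion "1 0.15 -0.06 0 0;1 0.15 -0.06 0.3 0;1 0.15 -0.06 0.5 0;1 0.15 -0.06 0.7 0;1 0.15 -0.06 0.7 0"

```text
clock: 24.75
eef_pos: [0.6096, 0.0609, 0.1543]
tool_rot: [-0.098, 0.969, -0.036, -0.224]
ft_force: [-0.6, 0.8, -1.0]
grip_width: 0.013
grasp_force: 60.2
```

>>> send_rows --motion "1 0 0 0.15 0;1 0 0 0.3 0;1 0 0 0.45 0;1 0 0 0.6 0;1 0 0 0.6 0"

```text
clock: 25.25
eef_pos: [0.6072, 0.0602, 0.1493]
tool_rot: [-0.098, 0.969, -0.036, -0.223]
ft_force: [-0.3, -0.3, -1.0]
grip_width: 0.0132
grasp_force: 60.2
```

Run:
```python
from lockm import *
o=state();rel(o);F=o["ft_force"];print("F lock",np.round([F@xs,F@ys,F@n],1),np.round(o["ft_torque"],2))
```

```text
t 25.25 p [0.6072 0.0602 0.1493] z [-0.426 -0.113 -0.898] y [-0.206  0.978 -0.026] q [ 0.128  0.932  0.856  1.948 -0.058 -0.06 ] F [-0.3 -0.3 -1. ] w 0.0132 g 60.2
tip in lock mm [ 0.5 -1.8 -8.3] tilt x,y [ 0.032 -0.007] toolx twist -0.043
F lock [-0.2  0.3 -1.1] [ 0.12 -0.54 -0.01]
```

>>> send_rows --motion "1 0 0 0.2 0;1 0 0 0.4 0;1 0 0 0.6 0;1 0 0 0.6 0"

```text
clock: 25.65
eef_pos: [0.6045, 0.0595, 0.1438]
tool_rot: [-0.098, 0.969, -0.036, -0.224]
ft_force: [0.4, -0.3, -1.2]
grip_width: 0.013
grasp_force: 60.2
```

Run:
```python
from lockm import *
o=state();rel(o);F=o["ft_force"];print("F lock",np.round([F@xs,F@ys,F@n],1),np.round(o["ft_torque"],2))
```

```text
t 25.65 p [0.6045 0.0595 0.1438] z [-0.426 -0.113 -0.897] y [-0.206  0.978 -0.026] q [ 0.127  0.925  0.828  1.927 -0.058 -0.061] F [ 0.4 -0.3 -1.2] w 0.013 g 60.2
tip in lock mm [  0.3  -1.7 -14.5] tilt x,y [ 0.032 -0.007] toolx twist -0.043
F lock [-0.8  0.4 -1. ] [ 0.13 -0.52 -0.  ]
```

>>> send_rows --motion "1 0 0 0.2 0;1 0 0 0.4 0;1 0 0 0.5 0;1 0 0 0.5 0"

```text
clock: 26.05
eef_pos: [0.6025, 0.0589, 0.1394]
tool_rot: [-0.098, 0.969, -0.036, -0.223]
ft_force: [0.4, 0.0, -1.2]
grip_width: 0.0129
grasp_force: 60.2
```

Run:
```python
from lockm import *
o=state();rel(o);F=o["ft_force"];print("F lock",np.round([F@xs,F@ys,F@n],1),np.round(o["ft_torque"],2))
```

```text
t 26.05 p [0.6025 0.0589 0.1394] z [-0.426 -0.113 -0.898] y [-0.205  0.978 -0.026] q [ 0.127  0.92   0.806  1.91  -0.058 -0.061] F [ 0.4  0.  -1.2] w 0.0129 g 60.2
tip in lock mm [  0.1  -1.7 -19.3] tilt x,y [ 0.032 -0.007] toolx twist -0.043
F lock [-1.   0.1 -0.9] [ 0.1  -0.51 -0.03]
```

>>> send_rows --motion "1 0 0 0.15 0;1 0 0 0.3 0;1 0 0 0.4 0;1 0 0 0.4 0"

```text
clock: 26.45
eef_pos: [0.6015, 0.0586, 0.1374]
tool_rot: [-0.098, 0.969, -0.036, -0.222]
ft_force: [1.7, 0.2, 3.6]
grip_width: 0.0132
grasp_force: 61.3
```

Run:
```python
from lockm import *
o=state();rel(o);F=o["ft_force"];print("F lock",np.round([F@xs,F@ys,F@n],1),np.round(o["ft_torque"],2))
im=vision.camera("wrist")
x0,y0=250,130;a=im[y0:230,x0:400,::-1];cv2.imwrite("pics/w6.png",cv2.resize(a,None,fx=4,fy=4,interpolation=cv2.INTER_CUBIC))
```

```text
t 26.45 p [0.6015 0.0586 0.1374] z [-0.423 -0.113 -0.899] y [-0.206  0.978 -0.026] q [ 0.127  0.914  0.79   1.897 -0.058 -0.061] F [1.7 0.2 3.6] w 0.0132 g 61.3
tip in lock mm [ -0.2  -1.6 -21.6] tilt x,y [ 0.035 -0.008] toolx twist -0.043
F lock [0.2 0.2 4. ] [ 0.13 -0.25  0.01]
```

View pics/w6.png

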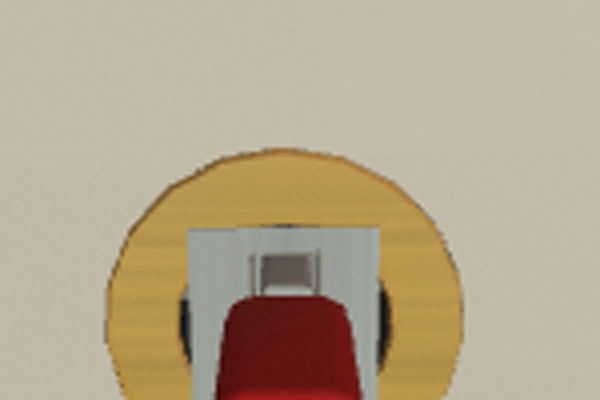

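The blade has entered the slot: the mouth cuts it at row 255, so it is about 10 mm in. I'll keep pushing along the panel normal.

>>> send_rows --motion "1 0 0 0.2 0;1 0.01 0 0.4 0;1 0.01 0 0.4 0"

```text
clock: 26.8
eef_pos: [0.6013, 0.0586, 0.1371]
tool_rot: [-0.098, 0.97, -0.036, -0.219]
ft_force: [6.3, 2.2, 16.7]
grip_width: 0.0132
grasp_force: 63.1
```

Run:
```python
from lockm import *
o=state();rel(o);F=o["ft_force"];print("F lock",np.round([F@xs,F@ys,F@n],1),np.round(o["ft_torque"],2))
```

```text
t 26.8 p [0.6013 0.0586 0.1371] z [-0.418 -0.112 -0.902] y [-0.206  0.978 -0.026] q [ 0.126  0.906  0.777  1.885 -0.058 -0.062] F [ 6.3  2.2 16.7] w 0.0132 g 63.1
tip in lock mm [ -0.6  -1.5 -21.9] tilt x,y [ 0.042 -0.008] toolx twist -0.043
F lock [ 2.  -0.6 17.8] [ 0.03  0.32 -0.03]
```

Run:
```python
from lockm import *
im=cv2.imread("pics/w4full.png")
for r in list(range(184,262,2))+list(range(330,352,2)):print(r,im[r,321].tolist(),end=' ')
print()
o=np.load("o4.npy",allow_pickle=True).item();c=cam("wrist",o);M=R.from_quat(o['tool_rot']).as_matrix()
def f(s,th):
    B=np.array([0,0,s-.097]);Q=np.array([[.011,0,.097],[.011,0,.067],[.025,0,.017],[.025,0,-.017],[-.025,0,-.017]])
    ct,st=np.cos(th),np.sin(th);Q=Q@np.array([[ct,0,-st],[0,1,0],[st,0,ct]]).T  # tip x shift = -? 
    return proj(c,(Q+B)@M.T+o["eef_pos"])[:,1]
for s in (.066,.07,.075,.08,.084,.088):
    for th in (0,.03,.06):print(s,th,np.round(f(s,th),1))
```

```text
184 [158, 165, 161] 186 [157, 164, 160] 188 [157, 164, 160] 190 [73, 82, 89] 192 [76, 84, 92] 194 [77, 86, 93] 196 [79, 88, 95] 198 [77, 85, 93] 200 [77, 86, 93] 202 [152, 165, 160] 204 [43, 47, 105] 206 [17, 22, 90] 208 [19, 21, 92] 210 [21, 23, 94] 212 [17, 19, 92] 214 [17, 21, 95] 216 [16, 18, 95] 218 [18, 20, 96] 220 [19, 21, 97] 222 [15, 16, 95] 224 [17, 19, 97] 226 [17, 19, 99] 228 [23, 25, 137] 230 [31, 33, 176] 232 [33, 36, 184] 234 [31, 34, 186] 236 [34, 37, 191] 238 [33, 36, 191] 240 [33, 36, 191] 242 [36, 38, 193] 244 [32, 34, 190] 246 [33, 36, 192] 248 [34, 36, 192] 250 [33, 36, 192] 252 [33, 36, 192] 254 [36, 38, 193] 256 [35, 37, 193] 258 [34, 37, 192] 260 [34, 38, 192] 330 [33, 36, 191] 332 [33, 36, 191] 334 [34, 38, 193] 336 [33, 36, 191] 338 [33, 37, 192] 340 [32, 35, 190] 342 [28, 31, 171] 344 [43, 54, 132] 346 [140, 175, 168] 348 [141, 175, 167] 350 [139, 174, 167] 
0.066 0 [191.4 205.7 210.3 246.1 381.3]
0.066 0.03 [195.7 209.  211.  243.5 381.8]
0.066 0.06 [200.  212.4 211.7 241.1 382.2]
0.07 0 [189.7 203.5 207.2 240.8 372.2]
0.07 0.03 [194.  206.8 207.9 238.3 372.6]
0.07 0.06 [198.2 210.1 208.6 235.9 373. ]
0.075 0 [187.8 201.  203.6 234.6 361.6]
0.075 0.03 [191.9 204.1 204.2 232.3 361.9]
0.075 0.06 [196.1 207.4 204.9 230.  362.2]
0.08 0 [185.9 198.5 200.2 228.9 351.8]
0.08 0.03 [190.  201.6 200.8 226.7 352.1]
0.08 0.06 [194.  204.8 201.5 224.6 352.2]
0.084 0 [184.5 196.6 197.6 224.7 344.5]
0.084 0.03 [188.5 199.7 198.2 222.6 344.7]
0.084 0.06 [192.5 202.8 198.9 220.6 344.8]
0.088 0 [183.1 194.8 195.2 220.8 337.6]
0.088 0.03 [187.  197.8 195.8 218.8 337.7]
0.088 0.06 [191.  200.9 196.5 216.8 337.8]
```

>>> send_rows --motion "1 0.15 0 0.2 0;1 -0.05 0.05 0.2 0;1 0.1 -0.05 0.2 0;1 0.05 0 0.2 0"

```text
clock: 27.2
eef_pos: [0.601, 0.0585, 0.137]
tool_rot: [-0.098, 0.971, -0.035, -0.217]
ft_force: [7.9, 2.8, 22.7]
grip_width: 0.0131
grasp_force: 64.0
```

Run:
```python
from lockm import *
o=state();rel(o);F=o["ft_force"];print("F lock",np.round([F@xs,F@ys,F@n],1),np.round(o["ft_torque"],2))
```

```text
t 27.2 p [0.601  0.0585 0.137 ] z [-0.414 -0.111 -0.903] y [-0.206  0.978 -0.026] q [ 0.126  0.901  0.768  1.878 -0.058 -0.062] F [ 7.9  2.8 22.7] w 0.0131 g 64.0
tip in lock mm [ -0.8  -1.5 -22.1] tilt x,y [ 0.045 -0.009] toolx twist -0.043
F lock [ 3.3 -0.8 24. ] [ 0.01  0.48 -0.05]
```

>>> send_rows --motion "1 0 0 -0.3 0;1 -0.03 0.01 -0.3 0.15;1 -0.05 0.02 -0.3 0.3;1 -0.08 0.03 -0.3 0.45;1 -0.1 0.03 -0.3 0.6"

```text
clock: 27.7
eef_pos: [0.6016, 0.0587, 0.137]
tool_rot: [0.196, 0.955, -0.1, -0.199]
ft_force: [4.4, 0.5, 14.2]
grip_width: 0.0131
grasp_force: 62.6
```

Run:
```python
from lockm import *
o=state();M,_=rel(o);F=o["ft_force"];print("F lock",np.round([F@xs,F@ys,F@n],1),"T about tool z",np.round(o["ft_torque"]@M[:,2],2))
```

```text
t 27.7 p [0.6016 0.0587 0.137 ] z [-0.419 -0.113 -0.901] y [ 0.334  0.903 -0.269] q [ 0.127  0.909  0.782  1.889 -0.059  0.545] F [ 4.4  0.5 14.2] w 0.0131 g 62.6
tip in lock mm [ -0.8  -1.6 -21.8] tilt x,y [ 0.039 -0.009] toolx twist -0.649
F lock [ 2.8  0.6 14.6] T about tool z -0.16
```

>>> send_rows --motion "1 -0.02 0.01 0 0.12;1 -0.05 0.02 0 0.27;1 -0.07 0.03 0 0.42;1 -0.1 0.03 0 0.57;1 -0.1 0.03 0 0.6"

```text
clock: 28.2
eef_pos: [0.6021, 0.0587, 0.1367]
tool_rot: [0.468, 0.855, -0.154, -0.161]
ft_force: [3.5, 1.8, 16.5]
grip_width: 0.0132
grasp_force: 62.5
```

>>> send_rows --motion "1 -0.02 0.01 0 0.12;1 -0.05 0.02 0 0.24;1 -0.05 0.02 0 0.34;1 -0.05 0.02 0 0.34"

```text
clock: 28.6
eef_pos: [0.6023, 0.0585, 0.1366]
tool_rot: [0.605, 0.764, -0.179, -0.133]
ft_force: [3.5, 2.2, 15.2]
grip_width: 0.0132
grasp_force: 62.6
```

Run:
```python
from lockm import *
o=state();M,_=rel(o);F=o["ft_force"];print("F lock",np.round([F@xs,F@ys,F@n],1),"T about tool z",np.round(o["ft_torque"]@M[:,2],2))
```

```text
t 28.6 p [0.6023 0.0585 0.1366] z [-0.421 -0.112 -0.9  ] y [ 0.877  0.203 -0.435] q [ 0.126  0.913  0.788  1.893 -0.059  1.48 ] F [ 3.5  2.2 15.2] w 0.0132 g 62.6
tip in lock mm [ -1.4  -1.3 -21.9] tilt x,y [ 0.038 -0.008] toolx twist -1.585
F lock [ 3.7 -1.3 15.3] T about tool z -0.11
```

>>> send_rows --motion "1 0 0 0 0.08;1 -0.01 0 0 0.14;1 -0.01 0 0 0.18;1 -0.01 0 0 0.18"

```text
clock: 29.0
eef_pos: [0.6024, 0.0585, 0.1365]
tool_rot: [0.671, 0.707, -0.19, -0.117]
ft_force: [4.1, 1.2, 14.8]
grip_width: 0.013
grasp_force: 62.6
```

Run:
```python
from lockm import *
o=state();M,_=rel(o);F=o["ft_force"];print("F lock",np.round([F@xs,F@ys,F@n],1),"T about tool z",np.round(o["ft_torque"]@M[:,2],2))
```

```text
t 29.0 p [0.6024 0.0585 0.1365] z [-0.421 -0.112 -0.9  ] y [ 0.904  0.027 -0.426] q [ 0.126  0.913  0.788  1.892 -0.059  1.658] F [ 4.1  1.2 14.8] w 0.013 g 62.6
tip in lock mm [ -1.5  -1.2 -21.9] tilt x,y [ 0.038 -0.008] toolx twist -1.763
F lock [ 3.2 -0.2 15. ] T about tool z -0.3
```

>>> send_rows --motion "1 0 0 0 0.08;1 0 0 0 0.12;1 0 0 0 0.12"

```text
clock: 29.3
eef_pos: [0.6025, 0.0587, 0.1364]
tool_rot: [0.711, 0.667, -0.197, -0.105]
ft_force: [4.8, 1.5, 15.2]
grip_width: 0.0132
grasp_force: 67.2
```

Run:
```python
from lockm import *
o=state();M,_=rel(o);F=o["ft_force"];print("F lock",np.round([F@xs,F@ys,F@n],1),"T about tool z",np.round(o["ft_torque"]@M[:,2],2))
```

```text
t 29.3 p [0.6025 0.0587 0.1364] z [-0.42  -0.113 -0.9  ] y [ 0.907 -0.089 -0.412] q [ 0.127  0.913  0.788  1.892 -0.059  1.775] F [ 4.8  1.5 15.2] w 0.0132 g 67.2
tip in lock mm [ -1.7  -1.4 -21.9] tilt x,y [ 0.038 -0.008] toolx twist -1.88
F lock [ 2.7 -0.3 15.8] T about tool z -1.3
```

>>> send_rows --motion "1 0 0 -0.2 -0.1;1 0 0 -0.3 -0.1;0.3 0 0 -0.3 -0.1;0 0 0 -0.3 -0.1;0 0 0 -0.3 -0.1"

```text
clock: 29.8
eef_pos: [0.6024, 0.0581, 0.1345]
tool_rot: [0.678, 0.699, -0.194, -0.117]
ft_force: [1.4, 0.4, -0.0]
grip_width: 0.0428
grasp_force: 0.1
```

>>> send_rows --motion "0 0 0 0 0;0 0 0 -1 0;0 0 0 -3 0;0 0 0 -6 0;0 0 0 -10 0"

```text
clock: 30.3
eef_pos: [0.6643, 0.0698, 0.1865]
tool_rot: [0.683, 0.706, -0.163, -0.093]
ft_force: [63.9, 6.9, -4.8]
grip_width: 0.0429
grasp_force: 0.0
```

Run:
```python
from lockm import *
o=state();M,_=rel(o)
H=L+.120*ys+.034*n-.0094*xs;print("H guess",H)
T=H-.15*M[:,2];print(np.round((T-o["eef_pos"])@M*100,2))
```

```text
t 30.3 p [0.6643 0.0698 0.1865] z [-0.353 -0.103 -0.93 ] y [ 0.934  0.015 -0.357] q [ 0.13   1.073  1.276  2.147 -0.057  1.678] F [63.9  6.9 -4.8] w 0.0429 g 0.0
tip in lock mm [-39.8   3.3  52.2] tilt x,y [ 0.112 -0.016] toolx twist -1.783
H guess [ 0.62837864 -0.06065763  0.10660719]
[-12.06  -0.7   -4.95]
```

>>> send_rows --motion "0 0 0 0 0"

```text
clock: 30.4
eef_pos: [0.6615, 0.0694, 0.1803]
tool_rot: [0.682, 0.705, -0.169, -0.097]
ft_force: [-1.7, -0.3, -1.2]
grip_width: 0.0429
grasp_force: 0.0
```

Run:
```python
from lockm import *
o=state();M,_=rel(o)
H=L+.120*ys+.034*n-.0094*xs
T=np.array([.60,-.06,.24]);print("to handle view",np.round((T-o["eef_pos"])@M*100,2))
im=vision.camera("side");a=im[150:290,260:420,::-1];cv2.imwrite("pics/s7.png",cv2.resize(a,None,fx=3,fy=3,interpolation=3))
K=[L+.011*n*0,L+.058*n,L+.092*n];print((proj(cam("side"),K)-[260,150])*3)
```

```text
t 30.4 p [0.6615 0.0694 0.1803] z [-0.367 -0.105 -0.924] y [ 0.929  0.014 -0.371] q [ 0.13   1.08   1.269  2.148 -0.057  1.678] F [-1.7 -0.3 -1.2] w 0.0429 g 0.0
tip in lock mm [-38.9   2.9  45.2] tilt x,y [ 0.097 -0.014] toolx twist -1.782
to handle view [-13.1  -8.1  -1.9]
[[178.25495058 212.16002835]
 [151.04911505 178.43669314]
 [134.23110411 157.5897164 ]]
```

>>> send_rows --motion "0 -3.5 -1.5 -1 0;0 -7 -3.5 -1.5 -0.05;0 -10.5 -5.5 -1.9 -0.1;0 -13 -8 -1.9 -0.2;0 -13 -8 -1.9 -0.2"

```text
clock: 30.95
eef_pos: [0.5998, -0.0629, 0.2473]
tool_rot: [0.61, 0.769, -0.154, -0.11]
ft_force: [1.2, 0.8, -0.2]
grip_width: 0.043
grasp_force: 0.0
```

>>> send_rows --motion "0 0 0 0 0;0 0 0 0 0"

```text
clock: 31.15
eef_pos: [0.6026, -0.0582, 0.2433]
tool_rot: [0.609, 0.77, -0.154, -0.11]
ft_force: [-0.0, 1.0, -0.5]
grip_width: 0.0426
grasp_force: 0.0
```

Run:
```python
from lockm import *
o=state();rel(o);np.save("o8.npy",o,allow_pickle=True)
w=vision.camera("wrist")[:,:,::-1];s=vision.camera("side")[:,:,::-1];cv2.imwrite("pics/w8.png",w);cv2.imwrite("pics/s8.png",s)
a=cv2.resize(w[:,60:580],(480,369));b=cv2.resize(s[160:290,270:381],(315,369),interpolation=cv2.INTER_CUBIC)
cv2.imwrite("pics/c8.png",np.hstack([a,b]))
c=cam("wrist",o);H=L+.120*ys+.034*n-.0094*xs;print(proj(c,[H,H-.045*ys,H+.045*ys,L,L+.092*n]))
print([(d["rect"],d["conf"]) for d in boxes_of("wrist","handle")])
```

```text
t 31.15 p [ 0.6026 -0.0582  0.2433] z [-0.358 -0.104 -0.928] y [ 0.904  0.212 -0.372] q [-0.037  0.813  0.895  2.017 -0.118  1.321] F [-0.   1.  -0.5] w 0.0426 g 0.0
tip in lock mm [ 67.4 112.7  59.8] tilt x,y [ 0.107 -0.015] toolx twist -1.584
[[412.79646196 194.37310845]
 [416.63122238 137.39551733]
 [409.31017055 246.17308136]
 [395.38826222  36.45899171]
 [450.05925119   8.44731736]]
[([320.0, 126.9, 233.4, 252.5], 0.6)]
```

View pics/c8.png

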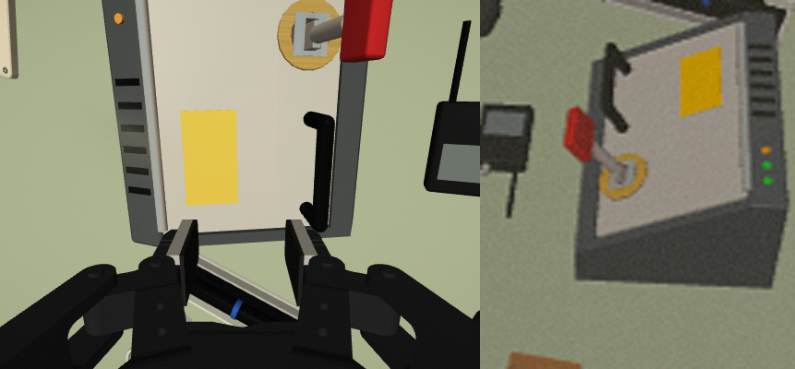

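Composite: the key stands in the lock with its handle turned a quarter turn, lock at (310,35) on the left and (625,175) on the right. In the full frame the handle bar runs from (414,128) to (406,247). Now I'll plan the handle grasp and the arc.

```bash
cat >> lockm.py <<'E'
H=L+.116*ys+.034*n-.0076*xs
hinge=H-.040*n+.145*xs
def bar(th): return hinge+R.from_rotvec(-ys*th*SG).apply(H-hinge)
SG=1
if bar(.5)[2]<H[2]: SG=-1
E
python3 - <<'E'
from lockm import *
print("H",H,"hinge",hinge,bar(1.4))
im=cv2.imread("pics/s8.png");hsv=cv2.cvtColor(im,cv2.COLOR_BGR2HSV);m=((hsv[...,0]<8)|(hsv[...,0]>172))&(hsv[...,1]>120)&(hsv[...,2]>60)
m[:190]=0;m[230:]=0;m[:,:285]=0;m[:,320:]=0
ys_,xs_=np.where(m);print("red",xs_.mean(),ys_.mean(),proj(cam("side"),[L+.075*n,L+.085*n]))
o=state();M=R.from_quat(o['tool_rot']).as_matrix();tz=M[:,2]
for k in (-.045,.016):print(np.round((H+k*tz-o["eef_pos"])@M*100,2))
E
```

```text
H [ 0.62587496 -0.05715656  0.10745223] hinge [ 0.4833677  -0.09242354  0.14020771] [ 0.53892288 -0.07867502  0.27931055]
red 304.49333333333334 206.98666666666668 [[307.57466837 206.03906617]
 [305.9162752  203.98338409]]
t 31.3 p [ 0.6025 -0.0577  0.2422] z [-0.36  -0.104 -0.927] y [ 0.903  0.213 -0.374] q [-0.037  0.815  0.895  2.017 -0.118  1.321] F [ 0.4 -0.4 -0.1] w 0.0427 g 0.0
[-0.26  7.16  7.15]
[-0.26  7.16 13.25]
```

>>> send_rows --motion "0 -0.1 2.5 2.5 0;0 -0.3 5 4.8 0;0 -0.3 7.2 7.1 0;0 -0.3 7.2 7.1 0"

```text
clock: 31.7
eef_pos: [0.6409, -0.0525, 0.1436]
tool_rot: [0.607, 0.77, -0.158, -0.115]
ft_force: [-1.6, -0.7, -0.7]
grip_width: 0.0428
grasp_force: 0.0
```

Run:
```python
from lockm import *
o=state();M=R.from_quat(o['tool_rot']).as_matrix();tz=M[:,2]
for k in (.016,):print(np.round((H+k*tz-o["eef_pos"])@M*100,2))
```

```text
t 31.7 p [ 0.6409 -0.0525  0.1436] z [-0.368 -0.104 -0.924] y [ 0.899  0.213 -0.383] q [-0.028  0.942  0.89   1.895 -0.115  1.329] F [-1.6 -0.7 -0.7] w 0.0428 g 0.0
[-0.04 -0.06  5.54]
```

>>> send_rows --motion "0 0 0 2 0;0 0 0 4 0;0 0 0 5.3 0;0 0 0 5.5 0;0 0 0 5.5 0"

```text
clock: 32.2
eef_pos: [0.6224, -0.0594, 0.1005]
tool_rot: [0.608, 0.771, -0.155, -0.111]
ft_force: [-0.1, -0.7, -0.1]
grip_width: 0.0427
grasp_force: 0.0
```

>>> send_rows --motion "0.7 0 0 0 0;1 0 0 0 0;1 0 0 0 0;1 0 0 0 0;1 0 0 0 0"

```text
clock: 32.7
eef_pos: [0.6216, -0.0599, 0.1016]
tool_rot: [0.608, 0.77, -0.156, -0.111]
ft_force: [-3.9, -0.5, 6.3]
grip_width: 0.0118
grasp_force: 58.6
```

Run:
```python
from lockm import *
o=state();M=R.from_quat(o['tool_rot']).as_matrix();tz=M[:,2]
print(np.round((H+.016*tz-o["eef_pos"])@M*100,2))
for t in np.arange(.1,1.46,.1):print(round(t,2),np.round((bar(t)-H)@M*100,1))
```

```text
t 32.7 p [ 0.6216 -0.0599  0.1016] z [-0.36  -0.105 -0.927] y [ 0.903  0.212 -0.375] q [-0.038  0.89   0.68   1.728 -0.119  1.32 ] F [-3.9 -0.5  6.3] w 0.0118 g 58.6
[0.16 0.23 0.87]
0.1 [-0.  -0.3 -1.5]
0.2 [-0.1 -0.8 -2.9]
0.3 [-0.1 -1.4 -4.3]
0.4 [-0.1 -2.1 -5.6]
0.5 [-0.1 -3.  -6.8]
0.6 [-0.2 -4.  -7.9]
0.7 [-0.2 -5.1 -9. ]
0.8 [-0.2 -6.3 -9.9]
0.9 [ -0.2  -7.5 -10.7]
1.0 [ -0.3  -8.9 -11.3]
1.1 [ -0.3 -10.3 -11.9]
1.2 [ -0.3 -11.8 -12.3]
1.3 [ -0.3 -13.2 -12.5]
1.4 [ -0.4 -14.7 -12.6]
```

>>> send_rows --motion "0.2 0 0.1 0 0;0.2 0 0.1 0.4 0;0.2 0 0.1 0.8 0;1 0 0.1 0.8 0;1 0 0.1 0.8 0"

```text
clock: 33.2
eef_pos: [0.6176, -0.0608, 0.0918]
tool_rot: [0.608, 0.77, -0.157, -0.113]
ft_force: [-7.4, -1.8, 3.4]
grip_width: 0.0114
grasp_force: 58.4
```

>>> send_rows --motion "1 0 0 0 0;1 0 0 0 0"

```text
clock: 33.4
eef_pos: [0.6176, -0.0608, 0.0918]
tool_rot: [0.608, 0.77, -0.157, -0.113]
ft_force: [-6.2, -1.4, 2.7]
grip_width: 0.0118
grasp_force: 58.4
```

>>> send_rows --motion "1 0 -0.3 -1.5 0;1 -0.1 -0.8 -2.9 0;1 -0.1 -1.4 -4.3 0;1 -0.1 -2.1 -5.6 0;1 -0.1 -3 -6.8 0"

```text
clock: 33.9
eef_pos: [0.6178, -0.0607, 0.164]
tool_rot: [0.608, 0.77, -0.156, -0.112]
ft_force: [-0.7, -1.6, -14.5]
grip_width: 0.0121
grasp_force: 58.3
```

Run:
```python
from lockm import *
o=state();M=R.from_quat(o['tool_rot']).as_matrix();print(o["ft_torque"])
b=o["eef_pos"]-.018*M[:,2]
v=b-hinge;f=H-hinge
ang=lambda v:np.arctan2(v@n,-v@xs);print("theta est",ang(v)-ang(f),np.hypot(v@n,v@xs),np.hypot(f@n,f@xs))
```

```text
t 33.9 p [ 0.6178 -0.0607  0.164 ] z [-0.362 -0.104 -0.927] y [ 0.902  0.212 -0.376] q [-0.04   0.86   0.781  1.86  -0.119  1.319] F [ -0.7  -1.6 -14.5] w 0.0121 g 58.3
[ 0.12165204 -1.59083145  0.27982835]
theta est 0.4918617076164239 0.1503958501032519 0.1504160895649132
```

>>> send_rows --motion "1 0 -1 -1.1 0;1 -0.1 -2.1 -2.2 0;1 -0.1 -3.3 -3.1 0;1 -0.1 -4.5 -3.9 0;1 -0.2 -5.9 -4.5 0"

```text
clock: 34.4
eef_pos: [0.5845, -0.0692, 0.2324]
tool_rot: [0.609, 0.771, -0.151, -0.107]
ft_force: [14.2, 4.0, -2.1]
grip_width: 0.0116
grasp_force: 58.7
```

```bash
cat > th.py <<'E'
from lockm import *
o=state();M=R.from_quat(o['tool_rot']).as_matrix()
b=o["eef_pos"]-.018*M[:,2];v=b-hinge;f=H-hinge
ang=lambda v:np.arctan2(v@n,-v@xs);th=ang(v)-ang(f);print("theta est",th,np.hypot(v@n,v@xs),"T",np.round(o["ft_torque"],2))
for t in (1.1,1.2,1.3,1.38,1.42):print(t,np.round((bar(t)-bar(th))@M*100,1))
E
python3 th.py
```

```text
t 34.4 p [ 0.5845 -0.0692  0.2324] z [-0.348 -0.102 -0.932] y [ 0.908  0.213 -0.362] q [-0.055  0.746  0.744  1.92  -0.122  1.303] F [14.2  4.  -2.1] w 0.0116 g 58.7
theta est 0.9989137417448505 0.15500950309256428 T [ 0.97 -3.4   0.16]
1.1 [-0.  -1.4 -0.5]
1.2 [-0.  -2.9 -0.9]
1.3 [-0.1 -4.3 -1.2]
1.38 [-0.1 -5.5 -1.3]
1.42 [-0.1 -6.1 -1.3]
```

>>> send_rows --motion "1 0 -0.8 -0.1 0;1 0 -1.6 -0.2 0;1 0 -2.4 -0.4 0;1 0 -3.2 -0.6 0;1 0 -3.2 -0.6 0"

```text
clock: 34.9
eef_pos: [0.5604, -0.0752, 0.2552]
tool_rot: [0.61, 0.772, -0.147, -0.101]
ft_force: [16.3, 3.6, 12.9]
grip_width: 0.0118
grasp_force: 60.8
```

```bash
python3 th.py
```

```text
t 34.9 p [ 0.5604 -0.0752  0.2552] z [-0.335 -0.104 -0.936] y [ 0.912  0.213 -0.35 ] q [-0.066  0.668  0.666  1.905 -0.126  1.293] F [16.3  3.6 12.9] w 0.0118 g 60.8
theta est 1.2166199367591033 0.1570063738893613 T [ 0.77 -3.23  0.21]
1.1 [0.  1.7 0.5]
1.2 [0.  0.2 0.1]
1.3 [-0.  -1.2 -0.2]
1.38 [-0.  -2.4 -0.3]
1.42 [-0.  -3.  -0.3]
```

>>> send_rows --motion "1 0 -0.9 0.2 0;1 0 -1.8 0.3 0;1 0 -2.7 0.4 0;1 0 -2.7 0.4 0"

```text
clock: 35.3
eef_pos: [0.5368, -0.0812, 0.2671]
tool_rot: [0.611, 0.773, -0.144, -0.096]
ft_force: [21.5, 5.7, 34.7]
grip_width: 0.0116
grasp_force: 65.3
```

```bash
python3 th.py
python3 - <<'E'
from lockm import *
w=vision.camera("side")[:,:,::-1];cv2.imwrite("pics/s9.png",w)
for t in (1.2,1.3,1.4,1.5):
    r=R.from_rotvec(-ys*t*SG);c=hinge+r.apply(-.17*xs+.0*n);k=hinge+r.apply(L+.075*n-hinge)
    print(t,"edge corners",np.round(proj(cam("side"),[c-.241*ys,c+.009*ys]),0).tolist(),"bow",np.round(proj(cam("side"),k),1).tolist())
hsv=cv2.cvtColor(w,cv2.COLOR_BGR2HSV);m=(((hsv[...,0]<8)|(hsv[...,0]>172))&(hsv[...,1]>120)&(hsv[...,2]>60)).astype(np.uint8)
N,l,s,ce=cv2.connectedComponentsWithStats(m);print([(np.round(ce[i],1).tolist(),s[i,4]) for i in range(1,N) if s[i,4]>30])
E
```

```text
t 35.3 p [ 0.5368 -0.0812  0.2671] z [-0.324 -0.106 -0.94 ] y [ 0.916  0.213 -0.339] q [-0.077  0.598  0.578  1.873 -0.131  1.281] F [21.5  5.7 34.7] w 0.0116 g 65.3
theta est 1.3907833157781746 0.1560615191062864 T [ 0.72 -2.43  0.25]
1.1 [0.1 4.3 0.9]
1.2 [0.  2.8 0.4]
1.3 [0.  1.4 0.1]
1.38 [0.  0.2 0. ]
1.42 [-0.  -0.4 -0. ]
1.2 edge corners [[316.0, 217.0], [320.0, 151.0]] bow [[347.9, 172.0]]
1.3 edge corners [[320.0, 214.0], [325.0, 148.0]] bow [[353.9, 171.1]]
1.4 edge corners [[326.0, 212.0], [329.0, 145.0]] bow [[360.0, 170.5]]
1.5 edge corners [[332.0, 209.0], [334.0, 143.0]] bow [[366.2, 170.5]]
[([361.2, 172.1], np.int32(205)), ([250.2, 260.4], np.int32(280)), ([252.2, 303.9], np.int32(438))]
```

>>> send_rows --motion "1 0 0 -0.4 0;1 0 0 -0.6 0;0.5 0 0 -0.6 0;0.4 0 0 -0.6 0;0.4 0 0 -0.6 0"

```text
clock: 35.85
eef_pos: [0.5299, -0.0819, 0.2609]
tool_rot: [0.609, 0.77, -0.155, -0.111]
ft_force: [0.6, -0.1, -0.9]
grip_width: 0.0257
grasp_force: 0.0
```

```bash
python3 th.py
```

```text
t 35.85 p [ 0.5299 -0.0819  0.2609] z [-0.359 -0.104 -0.927] y [ 0.903  0.211 -0.374] q [-0.079  0.617  0.581  1.896 -0.132  1.283] F [ 0.6 -0.1 -0.9] w 0.0257 g 0.0
theta est 1.4134512518372415 0.14776181921933754 T [ 0.1  -0.35  0.  ]
1.1 [0.1 4.6 0.7]
1.2 [0.  3.2 0.3]
1.3 [0.  1.7 0.1]
1.38 [0.  0.5 0. ]
1.42 [-0.  -0.1  0. ]
```

>>> send_rows --motion "0.4 0 0.3 -1 0;0.4 0 0.6 -2 0;0.4 0 0.8 -3 0;0.4 0 1.1 -4 0;0.4 0 1.1 -4.8 0"

```text
clock: 36.35
eef_pos: [0.5574, -0.0746, 0.2998]
tool_rot: [0.608, 0.77, -0.156, -0.112]
ft_force: [0.5, 0.0, 0.8]
grip_width: 0.026
grasp_force: 0.0
```

>>> send_rows --motion "0.4 -1 0 -0.5 0;0.4 -2 0 -1 0;0.4 -2 0 -1 0"

```text
clock: 36.65
eef_pos: [0.566, -0.0941, 0.3094]
tool_rot: [0.609, 0.77, -0.155, -0.111]
ft_force: [0.2, 0.3, -0.6]
grip_width: 0.0257
grasp_force: 0.0
```

Run:
```python
from lockm import *
o=state();M=R.from_quat(o['tool_rot']).as_matrix()
print("TCP to bar in tool mm",np.round((bar(1.4)-o["eef_pos"])@M*1e3,1))
w=vision.camera("side")[:,:,::-1];cv2.imwrite("pics/s10.png",w)
hsv=cv2.cvtColor(w,cv2.COLOR_BGR2HSV);m=(((hsv[...,0]<8)|(hsv[...,0]>172))&(hsv[...,1]>120)&(hsv[...,2]>60)).astype(np.uint8)
N,l,s,ce=cv2.connectedComponentsWithStats(m);print([(np.round(ce[i],1).tolist(),s[i,4]) for i in range(1,N) if s[i,4]>30])
```

```text
t 36.65 p [ 0.566  -0.0941  0.3094] z [-0.361 -0.104 -0.927] y [ 0.903  0.21  -0.375] q [-0.092  0.734  0.917  2.114 -0.137  1.271] F [ 0.2  0.3 -0.6] w 0.0257 g 0.0
TCP to bar in tool mm [21.8 -9.9 36.1]
[([436.0, 8.2], np.int32(43)), ([361.4, 172.2], np.int32(197)), ([250.2, 260.3], np.int32(282)), ([252.3, 303.8], np.int32(439))]
```

```bash
python3 -c "
from workcell import workorder
print(workorder.job_done())"
```

```text
the job is handed in; nothing more can be done
None
```

I handed the job in at about 37 s on the robot clock; `job_done()` returned no verdict. The key went home, by force and measured depth, and turned to its firm stop. It is still in the lock. The panel stands open about 80° by my camera estimate, the gripper is clear of it, and I saw no sign of touching the bystanders.

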